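Tighten a loose terminal in a printer's control box and close it up

ROBOT

A 6-joint arm with a two-finger parallel gripper is mounted at the origin on the work surface. World frame = base frame: x ahead of the robot, y to its left, z up, the work surface at z = 0. Lengths are in m, angles in rad, forces in N, time in s.
With the tool pointing down it reaches from about 0.275 to 0.975 m from the base axis. Payload 8.4 kg.
Tool frame: the origin (TCP) lies at the very end of the fingers, on their centre line; the grasp point (between the pads) lies 19 mm behind it; x points along the fingers, y is the direction in which the jaws open and shut, and the axes are right-handed (so a half turn about x gives the same grasp; the last joint's range is limited). The gripper opens to 92 mm and grips with 3 to 60 N. Pads are 20 mm wide; open, the fingers measure 128 mm over their backs; the gripper's body (75 mm by 189 mm) begins 69 mm behind the grasp point.
Start: joints at [-1.2, 0.353, 1.633, -0, 1.155, -0.002], TCP at [0.228, -0.582, 0.215] pointing down, gripper open.
Joint ranges: [-2.63, 2.63], [-0.92, 2.1], [0.06, 2.66], [-1.3, 4.44], [0, 2.69], [-3.02, 3.02]. Speed limits (rad/s): [2.22, 2.22, 2.79, 3.14, 3.14, 3.14].

INTERFACE

Orientations are given as [roll, pitch, yaw] about the fixed x, y, z axes, in that order (R = Rz(yaw) Ry(pitch) Rx(roll)).
In Python, from bench import sensors, cams, bot gives the robot as it stands.
- The arm moves only by the tool move_arm, never from a script. Its argument "rows" is a list of rows, each an object of numbers: "tx", "ty", "tz": the shift along the tool's x, y, z in mm; "wx", "wy", "wz": the turn, a rotation vector about the tool's x, y, z in degrees. In form: [{"tx": .., "ty": .., "tz": .., "wx": .., "wy": .., "wz": ..}, ...]. A call has 1 to 20 rows; each row is the pose to reach, as a shift and turn from the pose commanded when the call began, along the tool's axes at that moment; what a row does not reach only later rows make up. A row lasts 1/8 s, in which the tool goes at most 62.5 mm and 10.7 degrees, less where a joint would pass 70% of its speed; a pose out of reach is approached as far as the arm can. A call with a gripper value outside its range is refused whole. "jaw" is the closure, from -1 (fully open) to 1 (shut), so that 0 is half open, set as the call begins (left out, the last holds). The fingers move at their own pace and stop on an object; the grip force is fixed at half the most. Time passes only in rows, so rows that repeat a pose let the fingers close. It gives the time, the measured TCP pose, the force and the opening at its end, in the units of the state.
- sensors.get_state(): the state, without advancing time (a new reading comes with each control period).
- cams.snapshot(name): name is "side" or "top"; returns a dict with "img" (400x640x3 uint8, blue, green, red), "fx", "fy", "cx", "cy" (pixels), "R" (3x3) and "t" (3): a world point X has camera coordinates R X + t. Camera axes: x right, y down, z forward; pixel columns grow to the right and rows downward; lengths in m; the calibration is good to about 2 mm. A picture is of the moment at which its call begins. There is no depth.
- bot.sign_off(): hands the job in, once; it reports no verdict.
The state is a dict: "t": time; "joint_positions": joint angles; "qd": joint speeds; "joint_torque": joint torques, N m; "position": TCP position; "tool_rot": TCP orientation; "wrist_force": force on the tool from outside, world axes, zero at the start; "ft_torque": the same for the moment, N m; "gripper_width": finger opening in m.
Only numpy, scipy, OpenCV 4.12 (cv2) and the standard library are available. Lean on these libraries where they do the work, as an engineer would, in place of code of your own. Each camera call takes 0.05 s, during which the arm holds its last target.

TASK

The screw of the red terminal in the 3D printer's control box has worked loose: take the screwdriver from its blue stand, turn that screw clockwise until it is tight against its stop, and stand the screwdriver back upright in the stand. Slide the cover fully shut over the terminals, then take the screwdriver again and turn the captive screw on the cover clockwise until it is locked against its stop. Leave the screwdriver standing upright in its stand, and do not turn the other two terminal screws or disturb the printed cups and the glue bottle.

Things in the scene. Friction and masses are not known exactly. Their poses are not given: they have to be found in the camera images.
- control_box: Fixed grey box, 130 (x) by 276 (y) by 62 mm high, z up; origin: centre of its underside. Its +y half has an open compartment (x -52 to +52, y +19 to +129 mm, floor 6 mm above the bench) with three terminals in a row along y at y = +53, +83, +113 mm, colours in any order. Aluminium rails along y on top at x = +-62.5 mm, to 71 mm above the bench.
- cover (a joint): Slide of the white cover along the control box's +y, in m: 0 fully open (lying over the closed -y half of the box), 0.112 fully shut over the compartment, against its end stop. It stays where it is left; about 2 N of friction. Cover plate 116 (x) by 154 (y) by 4 mm, its underside 62 mm above the bench.
- cover_grip (a point): Centre of the top face of the black grip rib that stands on the cover: rib 50 mm (x) by 10 mm thick (y) by 25 mm tall above the cover plate; its top is 91 mm above the bench. Axes parallel to the control box's, moves with the cover; the rib can be pinched from above across its thickness (along y).
- cover_screw (a joint): Angle in rad of the captive quarter-turn screw on the cover: 0 unlocked (slot along the box's y), growing clockwise seen from above, 1.571 locked against its stop (slot along the box's x, in line with two red marks on the cover). Friction about 0.06 N m; stays where it is left.
- cover_screw_slot (a point): Centre of the top face of the cover's screw, 75 mm above the bench, 97 mm from cover_grip towards the box's -y; moves with the cover, turns with the screw. z up; slot along its x axis. Steel head 18 mm across; slot 6 mm deep, right across, 4.5 mm wide, its top 2.5 mm flaring to 8 mm; black floor. A collar, 20 mm inside, 27 mm outside diameter, stands 2 mm above the head.
- red_screw (a joint): Angle in rad of the red terminal's screw: grows clockwise seen from above, 1.571 tight against its stop (slot along the box's x, in line with the terminal's white marks); it starts loose, well below that. Friction about 0.06 N m; stays where it is left.
- red_screw_slot (a point): Centre of the top face of the red terminal's screw head, 39 mm above the bench (23 mm below the top of the box). z up; the slot runs along this point's x axis. Same head, slot and collar sizes as the cover's screw; the collar is the red terminal's own.
- black_screw (a joint): Angle in rad of the black terminal's screw, same meaning; already tight (about 1.57).
- green_screw (a joint): Angle in rad of the green terminal's screw, same meaning; already tight (about 1.57).
- driver: Loose yellow flat-blade screwdriver, 136 mm long, 90 g, upright in its stand. Origin at the middle of the blade's tip, z from tip to handle. Blade 12 mm wide along x, 2.5 thick along y, 10 long; shaft 10 mm in diameter up to 66 mm from the tip; round handle 30 mm in diameter from 66 to 136 mm, flat shoulder underneath, which rests on the stand's rim.
- stand: Fixed printed blue stand, round, 75 mm high, rim 40 mm across, foot 68 mm across, z up. Origin at the centre of its underside, on the bench. Open bore from the top, at least 20 mm in diameter and deep enough for the whole shaft: the driver hangs in it by its handle's shoulder on the rim, tip 9 mm above the bench, turned any way round.
- orange_cup: Loose printed orange cup on a stem, 74 mm high, foot 48 mm across; a bystander. Origin at the centre of its underside, z up.
- blue_cup: Loose printed blue cup on a stem, same sizes; a bystander.
- glue_bottle: Loose white glue bottle with an orange cap, 85 mm high, 42 mm across; a bystander. Origin at the centre of its underside, z up.
There are look-alikes about, which are no part of the job. There is more than one size of the driver; the one meant has the size given above.

How it is judged:
On the way, in this order (a step that is already met when the one before it is completed fails the run):
1. the red terminal's screw is turned tight with the screwdriver's blade in its slot (value of joint red_screw above 1.4 rad and distance between driver and red_screw_slot below 0.009 m), for 0.1 s.
2. the screwdriver stands in its stand and the cover is fully shut, its screw not yet locked (value of joint cover above 0.108 m and value of joint cover_screw below 1 rad and horizontal distance between driver and stand below 0.01 m and z of driver in the frame of stand below 0.016 m and angle between driver's own z axis and vertical below 0.15 rad), for 0.1 s.
3. the cover's screw is turned to locked with the screwdriver's blade in its slot (value of joint cover_screw above 1.4 rad and value of joint cover above 0.108 m and distance between driver and cover_screw_slot below 0.009 m), for 0.1 s.
At the end, for the whole second after the job is handed in: Every terminal screw and the cover's screw is within 0.17 rad of its tight stop, the cover within 4 mm of fully shut, and the screwdriver at rest upright in its stand (tip within 10 mm of the stand's axis, shoulder within 7 mm of the rim, leaning under 0.15 rad) (value of joint each of red_screw, cover_screw, black_screw, green_screw above 1.4 rad and value of joint cover above 0.108 m and horizontal distance between driver and stand below 0.01 m and z of driver in the frame of stand below 0.016 m and angle between driver's own z axis and vertical below 0.15 rad and linear speed of driver below 0.02 m/s); the robot touches nothing.
It fails at once if the black or the green terminal's screw is turned out of its tight position (value of joint any of black_screw, green_screw below 1.4 rad).
It fails at once if a printed cup or the glue bottle is pushed more than 30 mm or tipped over (distance of any of orange_cup, blue_cup, glue_bottle from where it was at the start of the episode above 0.03 m or angle between any of orange_cup, blue_cup, glue_bottle's own z axis and vertical above 0.5 rad).
It also fails if it takes over 72 s, if anything falls off the work surface, if the arm or the gripper's body presses on something with over 40 N, if the wrist force passes 120 N, or if a joint passes its speed limit or range.

## Working session

There is one attempt and no reset: what is moved stays moved. The work goes in short steps, Python scripts to look and compute and a tool call to move; the robot and the scene stay as the last step left them, time stands still between calls to the robot, and variables do not carry over. Pictures are saved under pics/ and viewed, and the job is handed in when it is done.

Besides the shell and the picture viewer there is one more tool, called in YAML: its name, and indented under it one key for each argument. move_arm: Moves the arm, as the interface text tells. Its arguments: {"type":"object","properties":{"rows":{"type":"array"},"jaw":{"type":"number"}},"required":["rows"]}

```bash
mkdir -p pics; ls; python3 - <<'E'
from bench import sensors,cams
import cv2
print(sensors.get_state())
for n in ["side","top"]:
    s=cams.snapshot(n); cv2.imwrite(f"pics/{n}0.png",s["img"]); print(n,s["fx"],s["fy"],s["cx"],s["cy"],s["R"],s["t"])
E
```

```text
pics
{'t': 0.0, 'joint_positions': array([-1.20042190e+00,  3.53630053e-01,  1.63411454e+00, -2.88436443e-05,
        1.15518588e+00, -2.40782061e-03]), 'qd': array([-0.00159239,  0.000526  ,  0.00079878,  0.0013402 ,  0.00121479,
        0.00097824]), 'joint_torque': array([-1.76700571e-03, -5.93853879e+01, -3.34210396e+01,  6.97268802e-02,
        2.35528476e-02, -1.38115715e-04]), 'position': array([ 0.22744255, -0.58163048,  0.21388337]), 'tool_rot': array([-1.55349361,  1.56945825,  1.96089295]), 'wrist_force': array([ 0.60276608, -0.47828541, -0.17981265]), 'ft_torque': array([ 0.05753315,  0.05251628, -0.00803587]), 'gripper_width': 0.0917844228204575}
side 403.7331448075745 403.7331448075745 315.60539635202815 201.93580532811265 [[-0.93667923 -0.34998112  0.01205188]
 [-0.26913735  0.69743955 -0.66418609]
 [ 0.22404713 -0.62537292 -0.74747013]] [0.46891096 0.22956446 0.94759372]
top 425.9790724457547 425.9790724457547 317.6348091157436 197.95698182489357 [[-0.02410847 -0.9994412  -0.02315305]
 [-0.99335139  0.02655656 -0.11201683]
 [ 0.1125691   0.02029856 -0.99343654]] [-0.01522547  0.50740839  0.98130157]
```

View pics/side0.png

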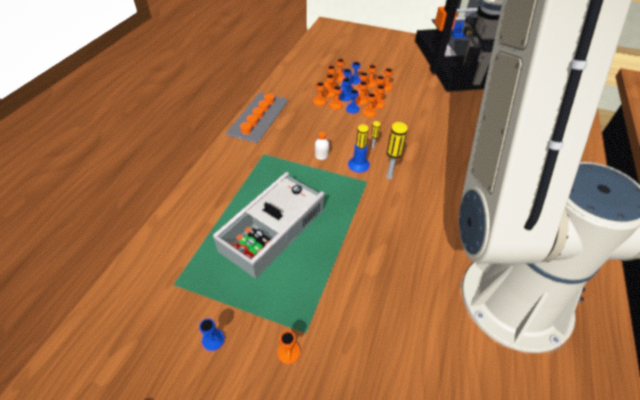

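View pics/top0.png

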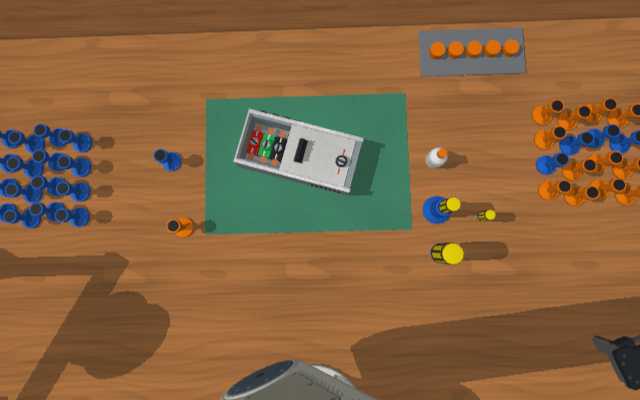

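The side view shows three yellow drivers: one in the blue stand (362,137), a small one (376,130) and a big one (398,140). In the top view these are at (452,205), (487,215) and (447,253). The terminals in the top view run red (255,140), green (268,145), black (280,148), and the cover screw is at (342,160).

```bash
cat > h.py <<'E'
import numpy as np, cv2
from bench import sensors,cams
from scipy.spatial.transform import Rotation as Rn
def ray(s,u,v):
    d=np.array([(u-s["cx"])/s["fx"],(v-s["cy"])/s["fy"],1.]); R=np.array(s["R"]); return -R.T@np.array(s["t"]), R.T@d
def onz(s,u,v,z):
    c,d=ray(s,u,v); return c+d*(z-c[2])/d[2]
def proj(s,X):
    c=np.array(s["R"])@np.array(X)+np.array(s["t"]); return s["fx"]*c[0]/c[2]+s["cx"], s["fy"]*c[1]/c[2]+s["cy"]
def tri(s1,p1,s2,p2):
    A=[];b=[]
    for s,p in((s1,p1),(s2,p2)):
        c,d=ray(s,*p); d=d/np.linalg.norm(d); P=np.eye(3)-np.outer(d,d); A.append(P);b.append(P@c)
    return np.linalg.lstsq(np.vstack(A),np.hstack(b),rcond=None)[0]
def crop(img,x0,y0,x1,y1,k,name):
    cv2.imwrite(name,cv2.resize(img[y0:y1,x0:x1],None,fx=k,fy=k,interpolation=cv2.INTER_CUBIC))
E
python3 - <<'E'
from h import *
a=cams.snapshot("top")["img"];b=cams.snapshot("side")["img"]
crop(a,225,95,375,200,5,"pics/t_box.png")
A=cv2.resize(a[180:270,410:510],None,fx=4,fy=4,interpolation=cv2.INTER_CUBIC)
B=cv2.resize(b[110:200,330:430],None,fx=4,fy=4,interpolation=cv2.INTER_CUBIC)
cv2.imwrite("pics/drv.png",np.hstack([A,B]))
E
```

```text
(no output)
```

View pics/t_box.png

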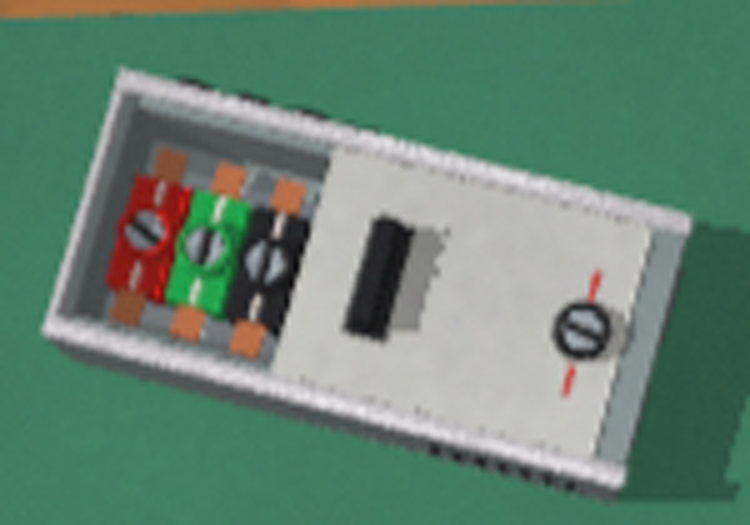

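View pics/drv.png

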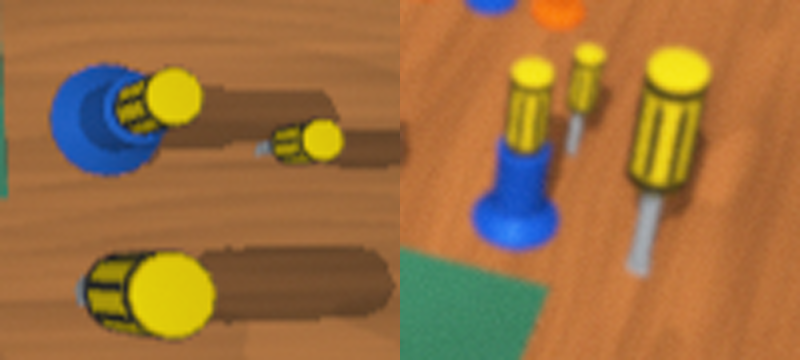

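Driver choice: the one in the blue stand. The small and large ones stand outside it. Next I'll measure it, the box and the neighbours.

```bash
python3 - <<'E'
from h import *
T=cams.snapshot("top");S=cams.snapshot("side")
for n,s in(("top",T),("side",S)):
    print(n,"cam",-np.array(s["R"]).T@np.array(s["t"]))
    h=cv2.cvtColor(s["img"],cv2.COLOR_BGR2HSV)
    m=cv2.inRange(h,(25,150,120),(33,255,255))
    k,l,st,c=cv2.connectedComponentsWithStats(m)
    for i in range(1,k):
        if st[i,4]>15: print("yel",st[i],c[i].round(1))
    for nm,lo,hi,ma in(("blue",(105,120,40),(125,255,255),100),("bright",(26,200,225),(33,255,255),15)):
        m=cv2.inRange(h,lo,hi);k,l,st,c=cv2.connectedComponentsWithStats(m)
        for i in range(1,k):
            if st[i,4]>ma: print(nm,st[i],c[i].round(1))
a=T["img"];b=S["img"]
crop(a,240,120,290,160,14,"pics/t_term.png")
crop(a,325,145,365,175,18,"pics/t_cs.png")
E
```

```text
top cam [ 0.39320353 -0.04861099  1.03134661]
yel [446 197  15  14 158] [453.  203.7]
yel [440 205   6   5  21] [442.4 207.4]
yel [487 211  10  10  82] [491.2 215.7]
yel [480 213   6   3  16] [482.5 214. ]
yel [442 243  22  22 369] [452.4 253.3]
yel [433 246   9   4  31] [437.1 247.5]
yel [432 253   9   5  39] [436. 255.]
blue [   0  124   92  104 4610] [ 46.1 177.1]
blue [ 536  125  104   50 1467] [585.2 146.9]
blue [154 149  27  22 315] [169.6 160.3]
blue [423 197  28  27 466] [434.2 210.3]
bright [443 250   5  10  25] [445.  255.2]
side cam [0.28869787 0.5966021  0.85512026]
yel [375 122   7  15  60] [377.5 128.3]
yel [392 123  15  11 126] [399.1 127.7]
yel [357 125  11  22 146] [361.9 134.8]
yel [389 134  15  23 210] [395.6 144.4]
blue [451  21  16  18 184] [458.2  30.6]
blue [340  64  20  49 504] [350.   89.1]
blue [349 146  20  26 353] [359.  160.3]
blue [200 320  24  30 440] [211.6 336.9]
bright [393 123  14   9  99] [399.2 127.2]
bright [359 126   9   5  38] [362.7 128.1]
bright [394 137   5  18  34] [396.  145.1]
```

View pics/t_term.png

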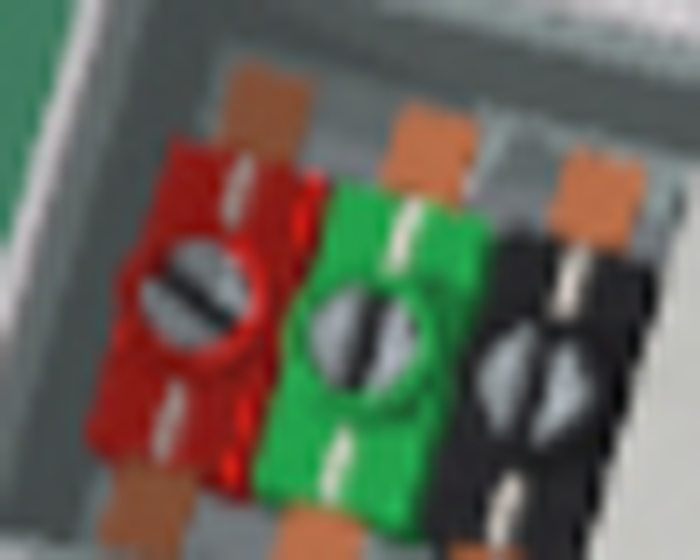

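View pics/t_cs.png

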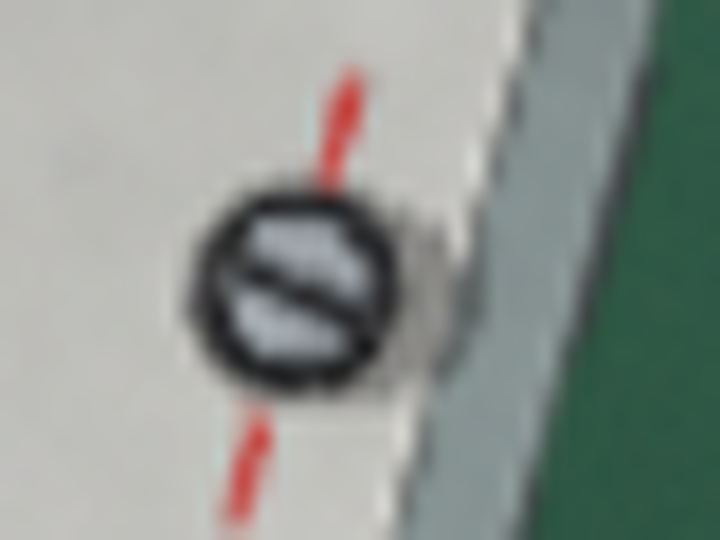

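```bash
cat > a.py <<'E'
from h import *
T=cams.snapshot("top");S=cams.snapshot("side")
print("drv top",tri(T,(453.3,203.7),S,(362.9,127.8)), onz(T,453.3,203.7,.145), onz(S,362.9,127.8,.145))
print("big top",tri(T,(410+172/4-.4,180+295/4-.4),S,(330+278/4-.4,110+72/4-.4)))
print("small top",tri(T,(410+323/4-.4,180+140/4-.4),S,(330+190/4-.4,110+54/4-.4)))
red=onz(T,253.6,140.75,.039); cs=onz(T,341.1,160.75,.075)
print("red",red,"cs",cs); d=red-cs; print("dir yaw of y", np.degrees(np.arctan2(-d[0],d[1])), np.hypot(*d[:2]))
c=[onz(T,*p,.071) for p in((249,108.6),(233.6,160.6),(362.6,137.6),(348.6,191.6))]
for p in c: print(p)
for i,j in((0,2),(1,3)):
    d=c[i]-c[j]; print("rail",np.degrees(np.arctan2(-d[0],d[1])),np.hypot(*d[:2]))
cen=sum(c)/4; print("box centre",cen)
def dirxy(p,q,z):
    a,b=onz(T,*p,z),onz(T,*q,z); d=b-a; return np.degrees(np.arctan2(d[1],d[0])),np.hypot(*d[:2])
f14=lambda x,y:(240+(x+.5)/14-.5,120+(y+.5)/14-.5)
f18=lambda x,y:(325+(x+.5)/18-.5,145+(y+.5)/18-.5)
print("red slot ang",dirxy(f14(235,325),f14(160,265),.037),"cover slot",dirxy(f18(370,320),f18(240,270),.073))
print("red marks", dirxy(f14(170,420),f14(238,190),.035), "cover marks",dirxy(f18(238,515),f18(350,75),.066))
g=onz(T,225+(372+.5)/5-.5,95+(280+.5)/5-.5,.091); print("grip approx",g, np.hypot(*(g-cs)[:2]))
print(tri(T,(341.1,160.75),S,(296,188)))
crop(S["img"],210,165,330,275,6,"pics/s_box.png")
E
python3 a.py
```

```text
drv top [ 0.47532822 -0.31297335  0.14065434] [ 0.47411541 -0.31181595  0.145     ] [ 0.47500964 -0.30733964  0.145     ]
big top [ 0.3738359  -0.29260992  0.18506164]
small top [ 0.45279173 -0.40397271  0.09884997]
red [0.64726251 0.12134686 0.039     ] cs [ 0.58546268 -0.08461065  0.075     ]
dir yaw of y -16.70245358099517 0.21502956953527824
[0.71606017 0.12608298 0.071     ]
[0.59373771 0.16241404 0.071     ]
[ 0.63894445 -0.13578863  0.071     ]
[ 0.51465785 -0.09960236  0.071     ]
rail -16.4085994409266 0.27299007175938295
rail -16.79447736168012 0.27369000114115277
box centre [0.61585005 0.01327651 0.071     ]
red slot ang (np.float64(49.64125200357394), np.float64(0.016791404148181983)) cover slot (np.float64(66.96876088234235), np.float64(0.017685677800271565))
red marks (np.float64(-16.7127021243813), np.float64(0.041680341037873526)) cover marks (np.float64(-15.774427767193792), np.float64(0.05894031106005343))
grip approx [0.60820076 0.00998742 0.091     ] 0.09729241779390013
[ 0.58717227 -0.08429733  0.07453578]
```

View pics/s_box.png

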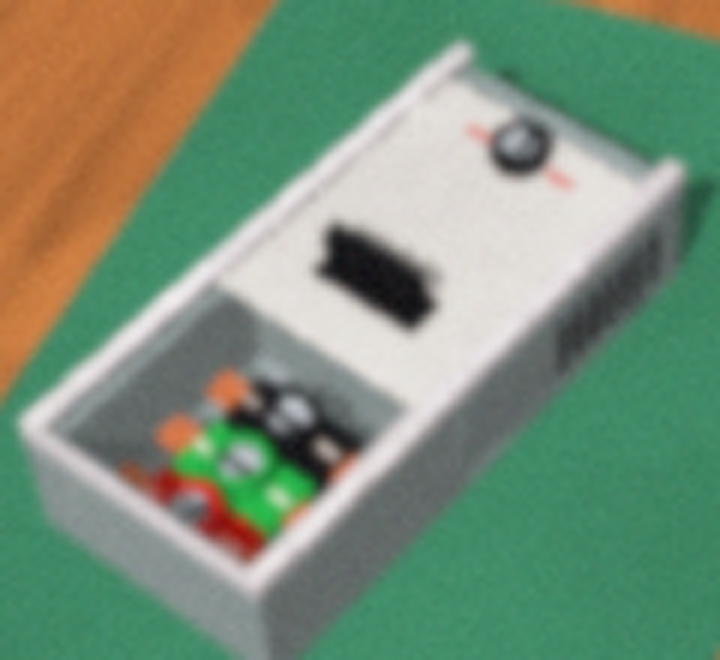

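```bash
cat >> h.py <<'E'
def tool():
    s=sensors.get_state(); return s,np.array(s["position"]),Rn.from_euler("xyz",s["tool_rot"]).as_matrix()
def plan(P,R=None,p=None):
    """shift in tool axes (mm) to world P"""
    s,p0,R0=tool(); return (R0.T@(np.array(P)-p0)*1000).round(1)
E
python3 - <<'E'
from h import *
T=cams.snapshot("top");S=cams.snapshot("side")
print("foot",onz(T,436.6,209.6,.002))
h=cv2.cvtColor(T["img"],cv2.COLOR_BGR2HSV)
m=cv2.inRange(h,(100,100,30),(128,255,255));m[:195]=0;m[240:]=0;m[:,:415]=0;m[:,470:]=0
ys,xs=np.nonzero(m);print(xs.min(),xs.max(),ys.min(),ys.max())
# left boundary circle fit
pts=[]
for y in range(ys.min(),ys.max()+1):
    pts.append((xs[ys==y].min(),y))
pts=np.array(pts,float);A=np.c_[2*pts,np.ones(len(pts))];c=np.linalg.lstsq(A,(pts**2).sum(1),rcond=None)[0]
print("circ",c[:2],np.sqrt(c[2]+c[0]**2+c[1]**2),onz(T,c[0],c[1],.003))
for X in((.475,-.312,.003),(.475,-.312,.075),(.475,-.312,.145)): print(proj(T,X),proj(S,X))
s,p,R=tool();print(p,R.round(3)); print(plan((.475,-.311,.205)))
f6=lambda x,y:(210+(x+.5)/6-.5,165+(y+.5)/6-.5)
print("red tri",tri(T,(253.6,140.75),S,f6(188,507)),onz(S,*f6(188,507),.039))
print("cs",tri(T,(341.1,160.75),S,f6(520,143)),onz(S,*f6(520,143),.075))
E
```

```text
foot [ 0.47395887 -0.31349425  0.002     ]
423 450 196 223
circ [436.30137948 209.23187173] 13.554557399369251 [ 0.47478711 -0.31257184  0.003     ]
(np.float64(436.05772111075), np.float64(209.14994104170825)) (np.float64(358.7405238459528), np.float64(163.7705993375112))
(np.float64(444.19287053877093), np.float64(206.38767845056316)) (np.float64(360.97993014670544), np.float64(145.8663577152737))
(np.float64(453.3636256675776), np.float64(203.27377943137608)) (np.float64(363.35970784933136), np.float64(126.83983493523684))
[ 0.22763862 -0.5820659   0.21456598] [[-0.     0.364 -0.931]
 [ 0.    -0.931 -0.364]
 [-1.    -0.     0.   ]]
[   9.6 -162.4 -329.1]
red tri [0.64937497 0.12220549 0.03629016] [0.6496684  0.12387436 0.039     ]
cs [ 0.58703264 -0.08445002  0.07298117] [ 0.58746291 -0.08263564  0.075     ]
```

move_arm:
  rows:
    - {"tx": 0, "ty": -55, "tz": -110}
    - {"tx": 5, "ty": -110, "tz": -220}
    - {"tx": 9, "ty": -162, "tz": -329}
    - {"tx": 9, "ty": -162, "tz": -329}
    - {"tx": 9, "ty": -162, "tz": -329}
    - {"tx": 9, "ty": -162, "tz": -329}
    - {"tx": 9, "ty": -162, "tz": -329}
    - {"tx": 9, "ty": -162, "tz": -329}
    - {"tx": 9, "ty": -162, "tz": -329}
  jaw: -1

```text
schema error: expected keys tx, ty, tz, wx, wy, wz
```

```bash
python3 - <<'E'
from h import *
T=cams.snapshot("top");S=cams.snapshot("side")
s,p,R=tool();print(s["t"],p,R.round(3),s["joint_positions"].round(3)); print(plan((.475,-.312,.106)))
A=cv2.resize(T["img"][150:270,400:520],None,fx=3.3,fy=3.3,interpolation=cv2.INTER_CUBIC)
B=cv2.resize(S["img"][60:180,310:430],None,fx=3.3,fy=3.3,interpolation=cv2.INTER_CUBIC)
cv2.imwrite("pics/g1.png",np.hstack([A,B]))
E
```

```text
0.6 [ 0.2276589  -0.58207403  0.21459119] [[ 0.     0.364 -0.931]
 [-0.    -0.931 -0.364]
 [-1.     0.    -0.   ]] [-1.2    0.353  1.633  0.     1.155 -0.002]
[ 108.6 -161.4 -328.7]
```

View pics/g1.png

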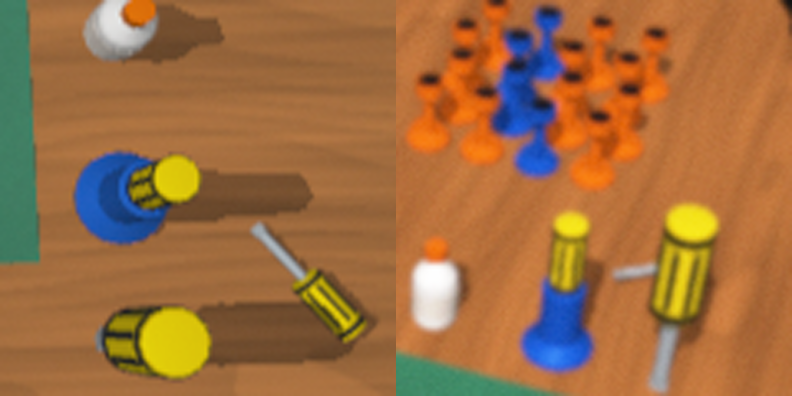

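The small look-alike was balanced on its blade and has toppled on its own; it now lies at about (0.42,-0.40). Every row needs all six keys.

move_arm:
  rows:
    - {"tx": 0, "ty": -27, "tz": -55, "wx": 0, "wy": 0, "wz": 0}
    - {"tx": 5, "ty": -54, "tz": -110, "wx": 0, "wy": 0, "wz": 0}
    - {"tx": 8, "ty": -81, "tz": -164, "wx": 0, "wy": 0, "wz": 0}
    - {"tx": 9, "ty": -108, "tz": -219, "wx": 0, "wy": 0, "wz": 0}
    - {"tx": 9, "ty": -135, "tz": -274, "wx": 0, "wy": 0, "wz": 0}
    - {"tx": 9, "ty": -162, "tz": -329, "wx": 0, "wy": 0, "wz": 0}
    - {"tx": 9, "ty": -162, "tz": -329, "wx": 0, "wy": 0, "wz": 0}
    - {"tx": 9, "ty": -162, "tz": -329, "wx": 0, "wy": 0, "wz": 0}
  jaw: -1

```text
t: 1.6
position: [0.4748, -0.3115, 0.2056]
tool_rot: [0.292, 1.57, -2.476]
wrist_force: [-0.9, -0.4, -0.4]
gripper_width: 0.0922
```

```bash
python3 - <<'E'
from h import *
T=cams.snapshot("top");S=cams.snapshot("side")
s,p,R=tool();print(s["t"],p,R.round(3),s["joint_positions"].round(3)); print(plan((.475,-.312,.106)))
A=cv2.resize(T["img"][150:270,400:520],None,fx=3.3,fy=3.3,interpolation=cv2.INTER_CUBIC)
B=cv2.resize(S["img"][60:180,310:430],None,fx=3.3,fy=3.3,interpolation=cv2.INTER_CUBIC)
cv2.imwrite("pics/g2.png",np.hstack([A,B]))
E
```

```text
1.7 [ 0.47421409 -0.31234259  0.20558908] [[-0.     0.363 -0.932]
 [-0.    -0.932 -0.363]
 [-1.     0.     0.   ]] [-0.585  0.274  1.767 -0.     1.101  0.615]
[99.6 -0.  -0.9]
```

View pics/g2.png

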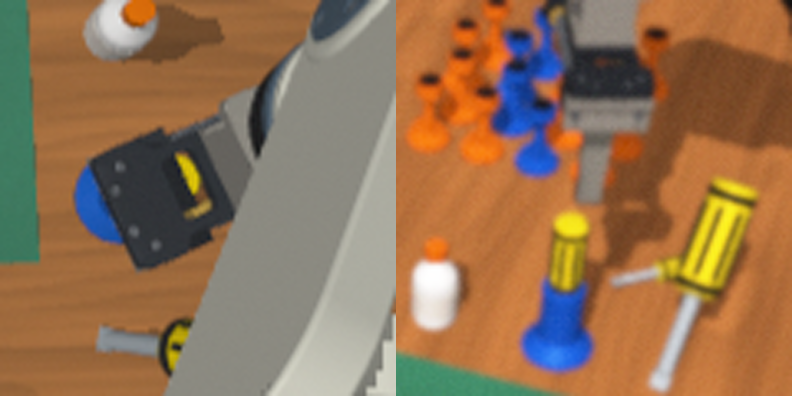

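The gripper is above the driver. The big look-alike is also falling, away from the stand. Descending now.

move_arm:
  rows:
    - {"tx": 35, "ty": 0, "tz": 0, "wx": 0, "wy": 0, "wz": 0}
    - {"tx": 70, "ty": 0, "tz": 0, "wx": 0, "wy": 0, "wz": 0}
    - {"tx": 99, "ty": 0, "tz": -1, "wx": 0, "wy": 0, "wz": 0}
    - {"tx": 99, "ty": 0, "tz": -1, "wx": 0, "wy": 0, "wz": 0}
    - {"tx": 99, "ty": 0, "tz": -1, "wx": 0, "wy": 0, "wz": 0}
  jaw: -1

```text
t: 2.33
position: [0.476, -0.3121, 0.1076]
tool_rot: [2.164, 1.57, -0.606]
wrist_force: [0.0, -0.1, 0.9]
gripper_width: 0.0918
```

```bash
python3 - <<'E'
from h import *
T=cams.snapshot("top");S=cams.snapshot("side")
s,p,R=tool();print(s["t"],p,s["wrist_force"])
A=cv2.resize(T["img"][150:270,400:520],None,fx=3.3,fy=3.3,interpolation=cv2.INTER_CUBIC)
B=cv2.resize(S["img"][60:180,310:430],None,fx=3.3,fy=3.3,interpolation=cv2.INTER_CUBIC)
cv2.imwrite("pics/g3.png",np.hstack([A,B]))
E
```

```text
2.425 [ 0.47653259 -0.31198173  0.10807077] [-0.1421546   0.12969925  0.37245486]
```

View pics/g3.png

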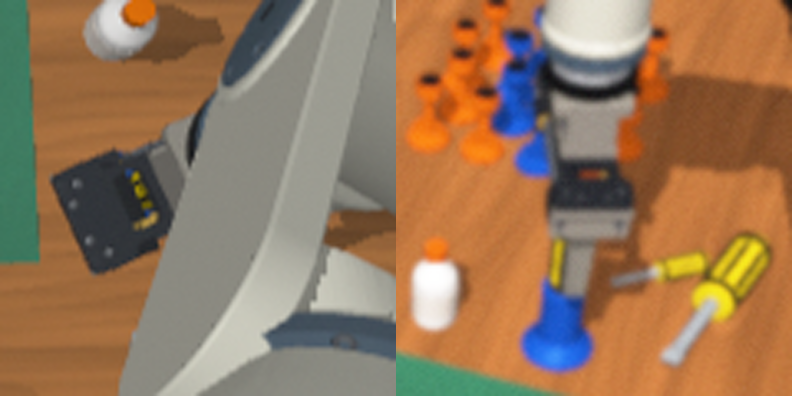

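move_arm:
  rows:
    - {"tx": 0, "ty": 0, "tz": 0, "wx": 0, "wy": 0, "wz": 0}
    - {"tx": 0, "ty": 0, "tz": 0, "wx": 0, "wy": 0, "wz": 0}
    - {"tx": 0, "ty": 0, "tz": 0, "wx": 0, "wy": 0, "wz": 0}
    - {"tx": 0, "ty": 0, "tz": 0, "wx": 0, "wy": 0, "wz": 0}
    - {"tx": 0, "ty": 0, "tz": 0, "wx": 0, "wy": 0, "wz": 0}
    - {"tx": 0, "ty": 0, "tz": 0, "wx": 0, "wy": 0, "wz": 0}
  jaw: 1

```text
t: 3.18
position: [0.4759, -0.311, 0.1065]
tool_rot: [-1.041, 1.571, 2.473]
wrist_force: [0.7, -0.3, -0.4]
gripper_width: 0.034
```

```bash
python3 - <<'E'
from h import *
S=cams.snapshot("side")
s,p,R=tool();print(s["t"],p,s["wrist_force"],s["ft_torque"],s["gripper_width"])
# find poses near the side camera line of sight: choose tip position ahead
for X in((.45,-.05,.30),(.5,0,.35),(.45,.05,.35),(.55,.0,.30)): print(X,proj(S,X),S["R"][2]@np.array(X)+S["t"][2])
E
```

```text
3.225 [ 0.47596681 -0.31099283  0.10654516] [-0.54141743 -0.14858251  0.71923428] [ 0.17256854  0.01600464 -0.02825112] 0.029819989907795944
(0.45, -0.05, 0.3) (np.float64(347.9439410267115), np.float64(142.62238324657707)) 0.8554425322769377
(0.5, 0, 0.35) (np.float64(318.0285490553466), np.float64(132.38600472568743)) 0.7980027361886045
(0.45, 0.05, 0.35) (np.float64(333.84044263142613), np.float64(154.30183711114742)) 0.7555317336426577
(0.55, 0.0, 0.3) (np.float64(295.2670282197754), np.float64(145.79663789591146)) 0.8465785990122596
```

move_arm:
  rows:
    - {"tx": -30, "ty": 0, "tz": 0, "wx": 0, "wy": 0, "wz": 0}
    - {"tx": -70, "ty": 0, "tz": 0, "wx": 0, "wy": 0, "wz": 0}
    - {"tx": -110, "ty": 0, "tz": 0, "wx": 0, "wy": 0, "wz": 0}
    - {"tx": -150, "ty": 0, "tz": 0, "wx": 0, "wy": 0, "wz": 0}
    - {"tx": -150, "ty": 0, "tz": 0, "wx": 0, "wy": 0, "wz": 0}
  jaw: 1

```text
t: 3.85
position: [0.4775, -0.312, 0.2597]
tool_rot: [2.184, 1.565, -0.585]
wrist_force: [-0.1, 0.1, -2.1]
gripper_width: 0.0297
```

```bash
python3 - <<'E'
from h import *
S=cams.snapshot("side")
s,p,R=tool();print(s["t"],p,R.round(3),s["wrist_force"],s["joint_positions"].round(3))
print("to inspect",plan((.45,.12,.50)))
u,v=map(int,proj(S,p-[0,0,.06])); print(u,v)
crop(S["img"],u-60,v-60,u+60,v+60,5,"pics/g4.png")
E
```

```text
3.9 [ 0.47642447 -0.31129481  0.2574947 ] [[ 0.002  0.364 -0.931]
 [-0.001 -0.931 -0.364]
 [-1.     0.002 -0.001]] [-0.41369256  0.64778382 -1.95229137] [-0.581  0.226  1.709  0.     1.204  0.617]
to inspect [-243.1 -410.8 -132.8]
364 111
```

View pics/g4.png

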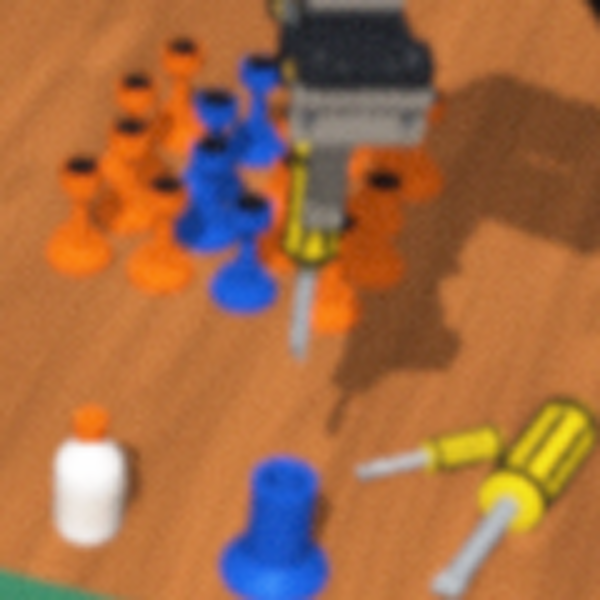

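The driver is held, hanging straight below the fingers, with its tip at crop (298,352). I'll carry it nearer the side camera to read the blade's direction.

move_arm:
  rows:
    - {"tx": -35, "ty": -55, "tz": -18, "wx": 0, "wy": 0, "wz": 0}
    - {"tx": -70, "ty": -105, "tz": -36, "wx": 0, "wy": 0, "wz": 0}
    - {"tx": -100, "ty": -155, "tz": -53, "wx": 0, "wy": 0, "wz": 0}
    - {"tx": -130, "ty": -210, "tz": -70, "wx": 0, "wy": 0, "wz": 0}
    - {"tx": -160, "ty": -260, "tz": -86, "wx": 0, "wy": 0, "wz": 0}
    - {"tx": -190, "ty": -310, "tz": -102, "wx": 0, "wy": 0, "wz": 0}
    - {"tx": -220, "ty": -360, "tz": -118, "wx": 0, "wy": 0, "wz": 0}
    - {"tx": -240, "ty": -410, "tz": -133, "wx": 0, "wy": 0, "wz": 0}
    - {"tx": -240, "ty": -410, "tz": -133, "wx": 0, "wy": 0, "wz": 0}
    - {"tx": -240, "ty": -410, "tz": -133, "wx": 0, "wy": 0, "wz": 0}
  jaw: 1

```text
t: 5.15
position: [0.4503, 0.1189, 0.4948]
tool_rot: [0.082, 1.568, -2.686]
wrist_force: [0.4, -0.0, -1.1]
gripper_width: 0.0293
```

```bash
cat > insp.py <<'E'
from h import *
import sys
S=cams.snapshot("side");T=cams.snapshot("top")
s,p,R=tool();print(s["t"],p,R.round(3).tolist(),s["joint_positions"].round(3))
u,v=map(int,proj(S,p-[0,0,.07])); print(u,v)
np.save(sys.argv[1]+".npy",S["img"])
A=cv2.resize(S["img"][v-45:v+45,u-45:u+45],(540,540),interpolation=cv2.INTER_CUBIC)
cv2.imwrite("pics/"+sys.argv[1]+".png",A); print("crop origin",u-45,v-45,"scale 6")
cv2.imwrite("pics/"+sys.argv[1]+"t.png",T["img"])
E
python3 insp.py i1
```

```text
5.25 [0.45037557 0.11805947 0.49512632] [[-0.002, 0.363, -0.932], [-0.001, -0.932, -0.363], [-1.0, 0.0, 0.002]] [ 0.253 -0.055  1.522 -0.     1.678  1.453]
322 145
crop origin 277 100 scale 6
```

View pics/i1.png

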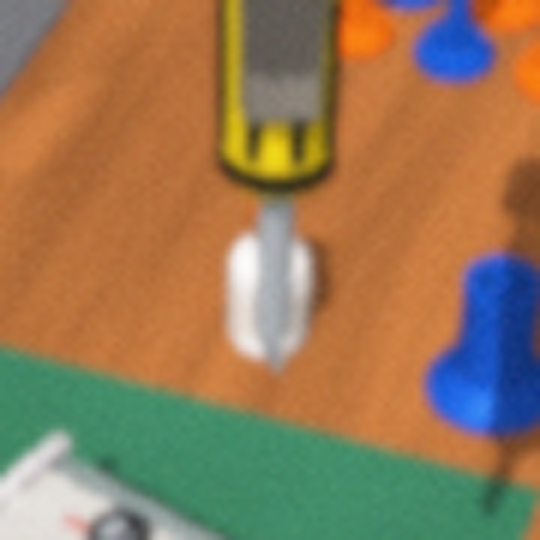

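View pics/i1t.png

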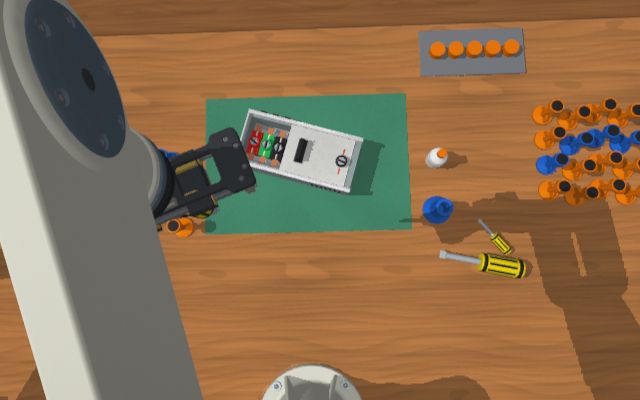

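In the side view the blade looks nearly edge-on, with its tip at crop (278,370). I'll turn counter-clockwise in steps and re-check.

move_arm:
  rows:
    - {"tx": 0, "ty": 0, "tz": 0, "wx": -10, "wy": 0, "wz": 0}
    - {"tx": 0, "ty": 0, "tz": 0, "wx": -20, "wy": 0, "wz": 0}
    - {"tx": 0, "ty": 0, "tz": 0, "wx": -30, "wy": 0, "wz": 0}
    - {"tx": 0, "ty": 0, "tz": 0, "wx": -40, "wy": 0, "wz": 0}
    - {"tx": 0, "ty": 0, "tz": 0, "wx": -50, "wy": 0, "wz": 0}
    - {"tx": 0, "ty": 0, "tz": 0, "wx": -60, "wy": 0, "wz": 0}
    - {"tx": 0, "ty": 0, "tz": 0, "wx": -60, "wy": 0, "wz": 0}
  jaw: 1

```text
t: 6.12
position: [0.4506, 0.118, 0.4959]
tool_rot: [-0.986, 1.57, -2.711]
wrist_force: [0.0, 0.4, -1.4]
gripper_width: 0.0294
```

```bash
python3 insp.py i2
```

```text
6.225 [0.45054651 0.11839073 0.49612689] [[-0.001, 0.988, -0.156], [-0.0, -0.156, -0.988], [-1.0, -0.001, 0.0]] [ 0.254 -0.056  1.52  -0.     1.678  0.41 ]
322 145
crop origin 277 100 scale 6
```

View pics/i2.png

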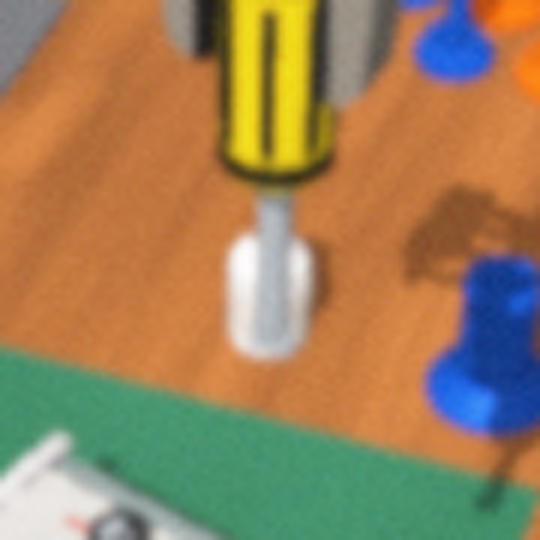

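move_arm:
  rows:
    - {"tx": 0, "ty": 0, "tz": 0, "wx": -10, "wy": 0, "wz": 0}
    - {"tx": 0, "ty": 0, "tz": 0, "wx": -20, "wy": 0, "wz": 0}
    - {"tx": 0, "ty": 0, "tz": 0, "wx": -30, "wy": 0, "wz": 0}
    - {"tx": 0, "ty": 0, "tz": 0, "wx": -40, "wy": 0, "wz": 0}
    - {"tx": 0, "ty": 0, "tz": 0, "wx": -50, "wy": 0, "wz": 0}
    - {"tx": 0, "ty": 0, "tz": 0, "wx": -60, "wy": 0, "wz": 0}
    - {"tx": 0, "ty": 0, "tz": 0, "wx": -60, "wy": 0, "wz": 0}
  jaw: 1

```text
t: 7.1
position: [0.4505, 0.1189, 0.4964]
tool_rot: [-1.944, 1.571, -2.623]
wrist_force: [0.3, 0.4, -0.6]
gripper_width: 0.0297
```

```bash
python3 insp.py i3
```

```text
7.2 [0.45050888 0.11906231 0.4964757 ] [[-0.0, 0.629, 0.777], [-0.0, 0.777, -0.629], [-1.0, -0.0, -0.0]] [ 0.255 -0.056  1.52  -0.     1.678 -0.635]
322 145
crop origin 277 100 scale 6
```

View pics/i3.png

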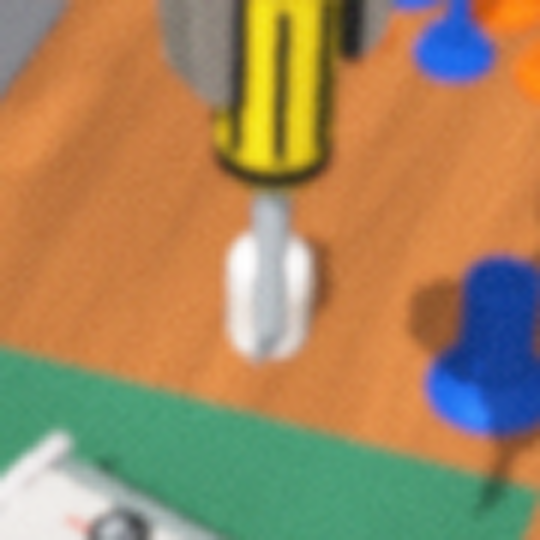

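The bottle sits behind the blade, so I'll subtract the first image (static camera) to isolate it.

```bash
python3 - <<'E'
from h import *
bg=cv2.imread("pics/side0.png").astype(int)
out=[]
for n in("i1","i2","i3"):
    im=np.load(n+".npy").astype(int)
    d=np.abs(im-bg).sum(2)[130:168,305:340]
    out.append(cv2.resize(np.clip(d*2.5,0,255).astype(np.uint8),None,fx=7,fy=14,interpolation=cv2.INTER_CUBIC) if 0 else cv2.resize(np.clip(d*2.5,0,255).astype(np.uint8),None,fx=7.5,fy=7.5,interpolation=cv2.INTER_CUBIC))
a=np.hstack(out); 
b=np.hstack([cv2.resize(np.load(n+".npy")[130:168,305:340],None,fx=7.5,fy=7.5,interpolation=cv2.INTER_CUBIC) for n in("i1","i2","i3")])
cv2.imwrite("pics/diff.png",np.vstack([cv2.cvtColor(a,cv2.COLOR_GRAY2BGR),b]))
E
```

```text
(no output)
```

View pics/diff.png

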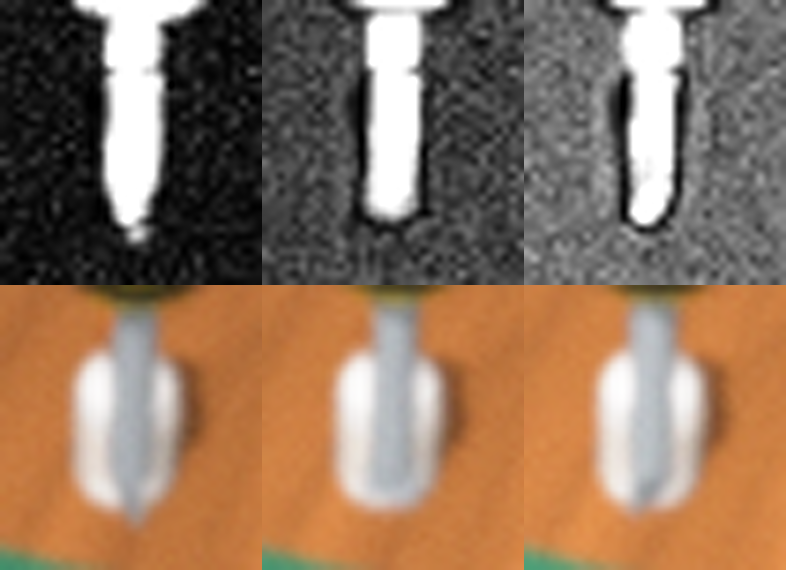

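move_arm:
  rows:
    - {"tx": -25, "ty": 16, "tz": 20, "wx": 0, "wy": 0, "wz": 0}
    - {"tx": -50, "ty": 31, "tz": 39, "wx": 0, "wy": 0, "wz": 0}
    - {"tx": -50, "ty": 31, "tz": 39, "wx": 0, "wy": 0, "wz": 0}
    - {"tx": -50, "ty": 31, "tz": 39, "wx": 0, "wy": 0, "wz": 0}
  jaw: 1

```text
t: 7.7
position: [0.4996, 0.1191, 0.5455]
tool_rot: [-2.304, 1.569, -2.981]
wrist_force: [-1.1, -0.2, -1.1]
gripper_width: 0.0294
```

```bash
python3 insp.py j1
```

```text
7.8 [0.49936719 0.11904139 0.54571001] [[-0.001, 0.625, 0.78], [-0.0, 0.78, -0.625], [-1.0, -0.001, -0.001]] [ 0.231  0.032  1.334  0.     1.777 -0.664]
293 113
crop origin 248 68 scale 6
```

move_arm:
  rows:
    - {"tx": 0, "ty": 0, "tz": 0, "wx": 10, "wy": 0, "wz": 0}
    - {"tx": 0, "ty": 0, "tz": 0, "wx": 20, "wy": 0, "wz": 0}
    - {"tx": 0, "ty": 0, "tz": 0, "wx": 30, "wy": 0, "wz": 0}
    - {"tx": 0, "ty": 0, "tz": 0, "wx": 40, "wy": 0, "wz": 0}
    - {"tx": 0, "ty": 0, "tz": 0, "wx": 40, "wy": 0, "wz": 0}
  jaw: 1

```text
t: 8.43
position: [0.4996, 0.1191, 0.5462]
tool_rot: [-1.643, 1.57, -3.015]
wrist_force: [0.1, -0.7, -1.7]
gripper_width: 0.0294
```

```bash
python3 insp.py j2; python3 - <<'E'
from h import *
bg=cv2.imread("pics/side0.png").astype(int)
r=[];q=[]
for n in("j1","j2"):
    im=np.load(n+".npy"); x0,y0=265,112
    r.append(cv2.resize(im[y0:y0+40,x0:x0+40],None,fx=9,fy=9,interpolation=cv2.INTER_CUBIC))
    d=np.abs(im.astype(int)-bg).sum(2)[y0:y0+40,x0:x0+40]; print(n)
    q.append(cv2.resize(np.clip(d,0,255).astype(np.uint8),None,fx=9,fy=9,interpolation=cv2.INTER_CUBIC)[:240])
cv2.imwrite("pics/j.png",np.vstack([np.hstack(r)]))
E
```

```text
8.525 [0.49984306 0.11913365 0.54640871] [[-0.0, 0.98, 0.201], [-0.0, 0.201, -0.98], [-1.0, -0.0, -0.0]] [0.231 0.032 1.333 0.    1.777 0.029]
292 113
crop origin 247 68 scale 6
j1
j2
```

View pics/j.png

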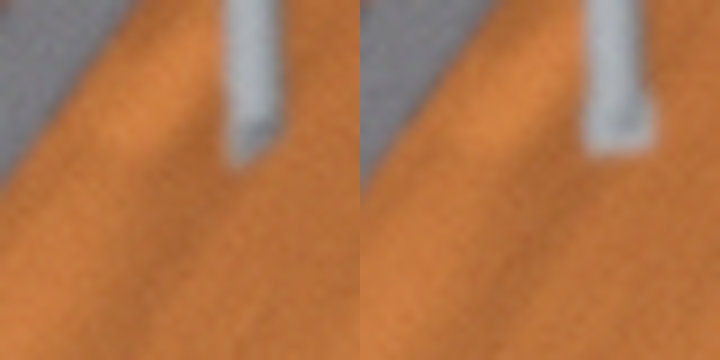

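```bash
python3 - <<'E'
from h import *
S=cams.snapshot("side")
s,p,R=tool()
f=lambda x,y:(265+(x+.5)/9-.5,112+(y+.5)/9-.5)
for nm,z,A,B,ty,pp in(("j1",.4482,(235,165),(282,130),np.degrees(np.arctan2(.78,.625)),[.49937,.11904]),("j2",.4489,(588,155),(651,150),np.degrees(np.arctan2(.201,.98)),[.49984,.11913])):
    if nm=="j2": A=(A[0]-360,A[1]);B=(B[0]-360,B[1])
    a,b=onz(S,*f(*A),z),onz(S,*f(*B),z); d=a-b; an=np.degrees(np.arctan2(d[1],d[0]))
    print(nm,"len",np.hypot(*d[:2]),"ang",an%180,"rel tool y",(an-ty)%180,"mid",(a+b)/2,"off",((a+b)/2)[:2]-pp)
E
```

```text
j1 len 0.012919578198046027 ang 72.07350221666117 rel tool y 20.778072789388936 mid [0.49992089 0.1198668  0.4482    ] off [0.00055089 0.0008268 ]
j2 len 0.011277461660589905 ang 28.611305905741776 rel tool y 17.02056907583388 mid [0.49885064 0.12196646 0.4489    ] off [-0.00098936  0.00283646]
```

The blade lies 18.8° ccw of the tool's y axis (readings 20.8 and 17.0). The length reads 11.3–12.9 mm, against 12 mm given. Next, hover over the red screw.

```bash
python3 - <<'E'
from h import *
print(plan((.6488,.1208,.20)))
E
```

```text
[346.4 146.2  28.2]
```

move_arm:
  rows:
    - {"tx": 50, "ty": 21, "tz": 4, "wx": -5, "wy": 0, "wz": 0}
    - {"tx": 100, "ty": 42, "tz": 8, "wx": -10, "wy": 0, "wz": 0}
    - {"tx": 150, "ty": 63, "tz": 12, "wx": -19, "wy": 0, "wz": 0}
    - {"tx": 200, "ty": 84, "tz": 16, "wx": -19, "wy": 0, "wz": 0}
    - {"tx": 250, "ty": 105, "tz": 20, "wx": -19, "wy": 0, "wz": 0}
    - {"tx": 300, "ty": 126, "tz": 24, "wx": -19, "wy": 0, "wz": 0}
    - {"tx": 346, "ty": 146, "tz": 28, "wx": -19, "wy": 0, "wz": 0}
    - {"tx": 346, "ty": 146, "tz": 28, "wx": -19, "wy": 0, "wz": 0}
    - {"tx": 346, "ty": 146, "tz": 28, "wx": -19, "wy": 0, "wz": 0}
  jaw: 1

```text
t: 9.7
position: [0.6491, 0.1206, 0.2019]
tool_rot: [1.307, 1.57, 0.267]
wrist_force: [0.2, -0.5, -0.6]
gripper_width: 0.0292
```

```bash
python3 - <<'E'
from h import *
S=cams.snapshot("side");T=cams.snapshot("top")
s,p,R=tool();print(s["t"],p,R.round(3).tolist(),s["joint_positions"].round(3))
print("to hover",plan((.6488,.1208,.140)))
for z in(.1025,.045,.039): print(proj(S,(.6483,.1222,z)))
crop(S["img"],195,190,285,280,7,"pics/k1.png")
crop(T["img"],210,90,310,180,7,"pics/k1t.png")
E
```

```text
9.8 [0.6496448  0.12072513 0.20310667] [[0.003, 0.862, 0.506], [0.001, 0.506, -0.862], [-1.0, 0.003, 0.001]] [ 0.181  0.416  1.565  0.     1.157 -0.349]
to hover [63.1 -0.9 -0.6]
(np.float64(238.33454295238027), np.float64(232.96552044312133))
(np.float64(241.42909510873136), np.float64(247.29742804964462))
(np.float64(241.73648059453387), np.float64(248.72103319815264))
```

View pics/k1.png

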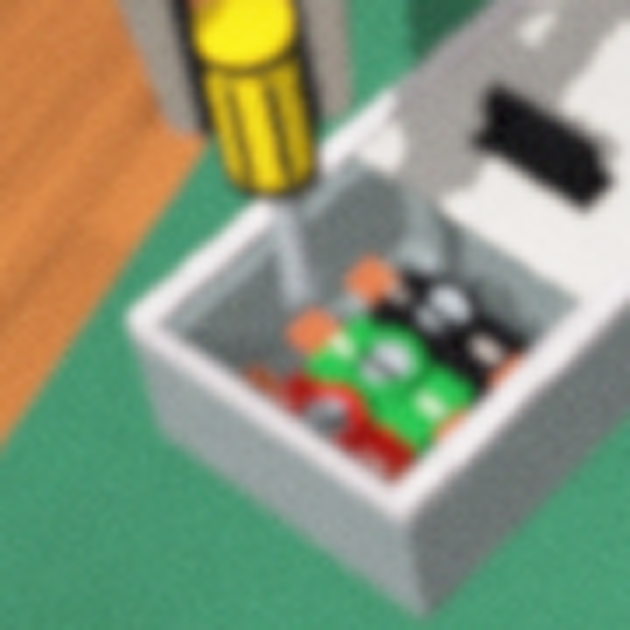

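View pics/k1t.png

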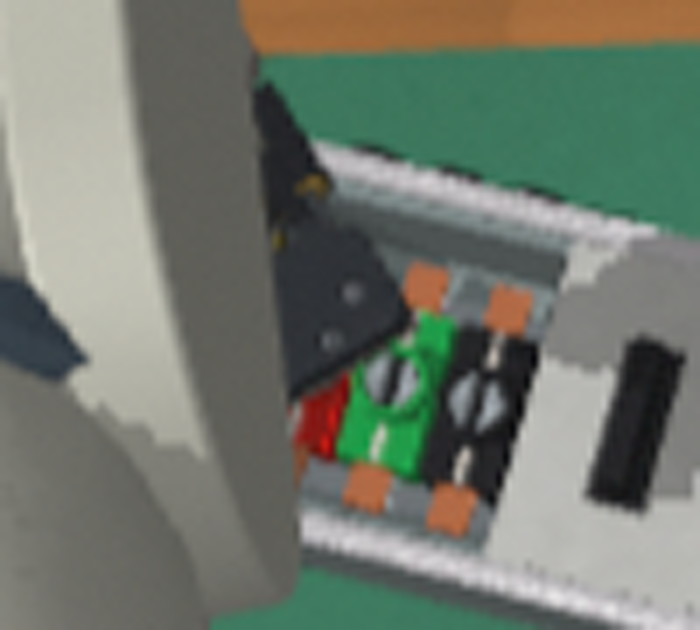

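move_arm:
  rows:
    - {"tx": 25, "ty": -1, "tz": -1, "wx": 0, "wy": 0, "wz": 0}
    - {"tx": 45, "ty": -1, "tz": -1, "wx": 0, "wy": 0, "wz": 0}
    - {"tx": 57, "ty": -1, "tz": -1, "wx": 0, "wy": 0, "wz": 0}
    - {"tx": 57, "ty": -1, "tz": -1, "wx": 0, "wy": 0, "wz": 0}
    - {"tx": 57, "ty": -1, "tz": -1, "wx": 0, "wy": 0, "wz": 0}
  jaw: 1

```text
t: 10.42
position: [0.6481, 0.1209, 0.1443]
tool_rot: [1.218, 1.57, 0.177]
wrist_force: [-0.4, 0.1, -0.6]
gripper_width: 0.0296
```

```bash
python3 - <<'E'
from h import *
S=cams.snapshot("side")
s,p,R=tool();print(s["t"],p,R.round(3).tolist(),s["wrist_force"],s["ft_torque"])
print(proj(S,(.6483,.1222,p[2]-.0975)))
crop(S["img"],215,220,265,265,14,"pics/k2.png")
E
```

```text
10.475 [0.64814417 0.12089993 0.14435735] [[0.001, 0.863, 0.505], [0.0, 0.505, -0.863], [-1.0, 0.001, 0.0]] [ 0.78587222 -0.20946457 -0.44618039] [ 0.00535419 -0.09927618  0.04159039]
(np.float64(241.33337189013696), np.float64(246.8541017602885))
```

View pics/k2.png

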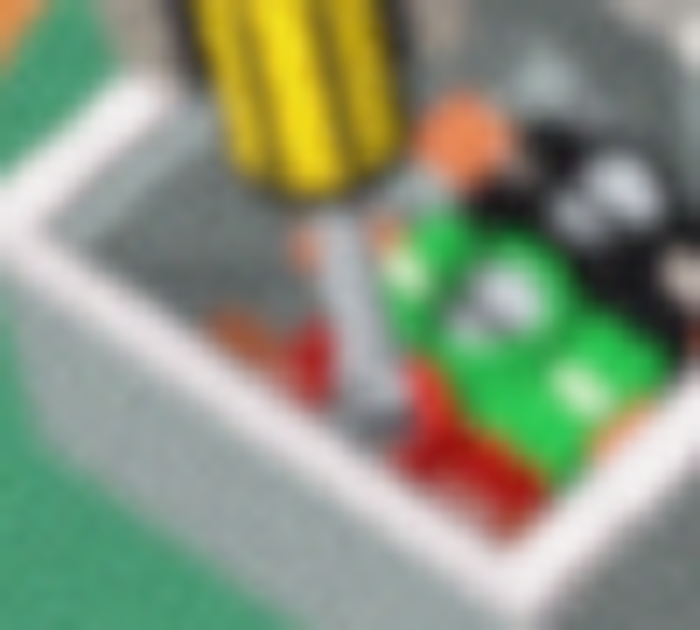

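The tip is over the red head (crop ≈(370,400)). Lowering gently.

move_arm:
  rows:
    - {"tx": 3, "ty": 0, "tz": 0, "wx": 0, "wy": 0, "wz": 0}
    - {"tx": 6, "ty": 0, "tz": 0, "wx": 0, "wy": 0, "wz": 0}
    - {"tx": 9, "ty": 0, "tz": 0, "wx": 0, "wy": 0, "wz": 0}
    - {"tx": 10, "ty": 0, "tz": 0, "wx": 0, "wy": 0, "wz": 0}
    - {"tx": 10, "ty": 0, "tz": 0, "wx": 0, "wy": 0, "wz": 0}
  jaw: 1

```text
t: 11.1
position: [0.6476, 0.1208, 0.1334]
tool_rot: [-1.937, 1.571, -2.978]
wrist_force: [0.4, 0.6, -1.1]
gripper_width: 0.0292
```

```bash
cat > st.py <<'E'
from h import *
s,p,R=tool();print(s["t"],p.round(4),"yaw",np.degrees(np.arctan2(R[1,1],R[0,1])).round(2),"F",s["wrist_force"].round(2),"M",s["ft_torque"].round(3),"w",s["gripper_width"],s["joint_positions"].round(3))
E
python3 st.py
```

```text
11.1 [0.6476 0.1208 0.1334] yaw 30.36 F [ 0.4   0.63 -1.08] M [-0.028 -0.149 -0.039] w 0.02924213360679656 [ 0.182  0.484  1.625  0.     1.032 -0.348]
```

move_arm:
  rows:
    - {"tx": 1, "ty": 0, "tz": 0, "wx": 0, "wy": 0, "wz": 0}
    - {"tx": 2, "ty": 0, "tz": 0, "wx": 0, "wy": 0, "wz": 0}
    - {"tx": 2, "ty": 0, "tz": 0, "wx": 0, "wy": 0, "wz": 0}
  jaw: 1

```text
t: 11.48
position: [0.6475, 0.1208, 0.1315]
tool_rot: [-1.879, 1.571, -2.92]
wrist_force: [-0.7, -1.1, -1.3]
gripper_width: 0.0293
```

```bash
python3 st.py; python3 - <<'E'
from h import *
S=cams.snapshot("side")
crop(S["img"],215,220,265,265,14,"pics/k3.png")
E
```

```text
11.475 [0.6475 0.1208 0.1315] yaw 30.36 F [-0.7  -1.12 -1.29] M [-0.017 -0.07  -0.004] w 0.02932730755386709 [ 0.182  0.487  1.627 -0.     1.028 -0.348]
```

View pics/k3.png

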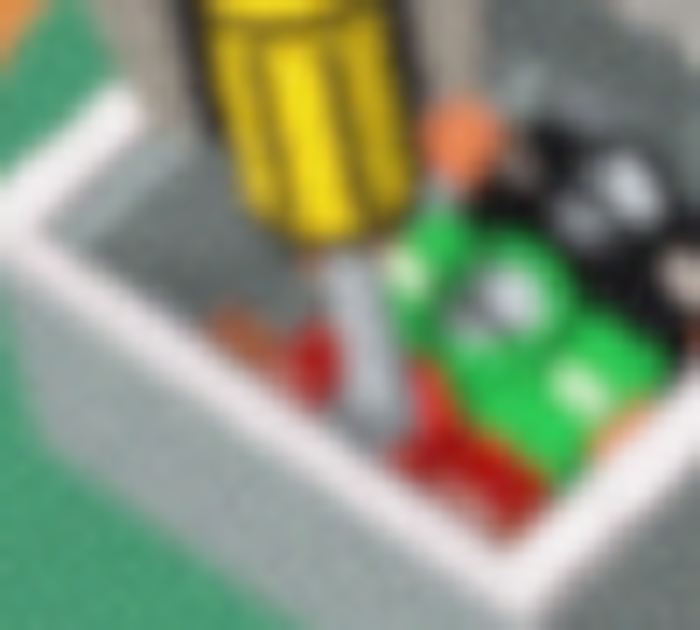

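No push-back 5 mm into the slot, so the blade looks seated. Turning clockwise.

move_arm:
  rows:
    - {"tx": 0, "ty": 0, "tz": 0, "wx": 8, "wy": 0, "wz": 0}
    - {"tx": 0, "ty": 0, "tz": 0, "wx": 16, "wy": 0, "wz": 0}
    - {"tx": 0, "ty": 0, "tz": 0, "wx": 24, "wy": 0, "wz": 0}
    - {"tx": 0, "ty": 0, "tz": 0, "wx": 30, "wy": 0, "wz": 0}
    - {"tx": 0, "ty": 0, "tz": 0, "wx": 30, "wy": 0, "wz": 0}
  jaw: 1

```text
t: 12.15
position: [0.6473, 0.1211, 0.1315]
tool_rot: [-2.244, 1.57, 2.475]
wrist_force: [-1.4, 2.4, -0.4]
gripper_width: 0.0297
```

```bash
python3 st.py
```

```text
12.15 [0.6473 0.1211 0.1315] yaw 0.4 F [-1.44  2.45 -0.39] M [0.496 0.319 0.047] w 0.029707634256948 [1.820e-01 4.860e-01 1.627e+00 1.000e-03 1.029e+00 1.750e-01]
```

move_arm:
  rows:
    - {"tx": 0, "ty": 0, "tz": 0, "wx": 8, "wy": 0, "wz": 0}
    - {"tx": 0, "ty": 0, "tz": 0, "wx": 16, "wy": 0, "wz": 0}
    - {"tx": 0, "ty": 0, "tz": 0, "wx": 24, "wy": 0, "wz": 0}
    - {"tx": 0, "ty": 0, "tz": 0, "wx": 30, "wy": 0, "wz": 0}
    - {"tx": 0, "ty": 0, "tz": 0, "wx": 30, "wy": 0, "wz": 0}
  jaw: 1

```text
t: 12.78
position: [0.6471, 0.1216, 0.1315]
tool_rot: [-1.893, 1.569, 2.305]
wrist_force: [-3.0, 3.9, -0.4]
gripper_width: 0.0295
```

```bash
python3 st.py; python3 - <<'E'
from h import *
S=cams.snapshot("side")
crop(S["img"],215,220,265,265,14,"pics/k4.png")
E
```

```text
12.775 [0.6471 0.1216 0.1315] yaw -29.49 F [-3.02  3.92 -0.4 ] M [1.3   0.702 0.091] w 0.02953971452825626 [0.183 0.486 1.627 0.002 1.029 0.697]
```

View pics/k4.png

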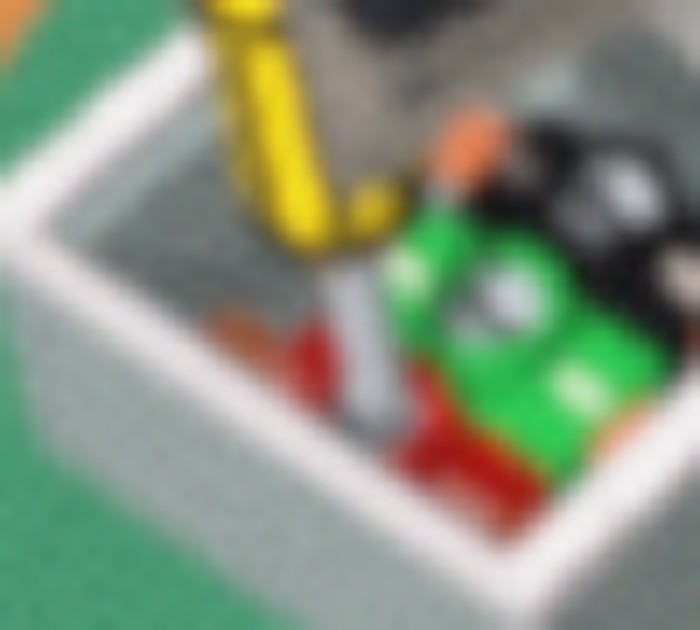

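Sideways force is building (5 N), so I'll shift about 1.5 mm with it while finishing the turn.

move_arm:
  rows:
    - {"tx": 0, "ty": -0.8, "tz": -0.3, "wx": 3, "wy": 0, "wz": 0}
    - {"tx": 0, "ty": -1.5, "tz": -0.6, "wx": 7, "wy": 0, "wz": 0}
    - {"tx": 0, "ty": -1.5, "tz": -0.6, "wx": 11, "wy": 0, "wz": 0}
    - {"tx": 0, "ty": -1.5, "tz": -0.6, "wx": 11, "wy": 0, "wz": 0}
  jaw: 1

```text
t: 13.32
position: [0.6467, 0.1224, 0.1316]
tool_rot: [-2.69, 1.57, 1.317]
wrist_force: [-1.0, 4.1, -1.5]
gripper_width: 0.0294
```

```bash
python3 st.py
```

```text
13.325 [0.6467 0.1224 0.1316] yaw -40.42 F [-1.    4.14 -1.53] M [0.972 0.168 0.069] w 0.02935750168070074 [1.850e-01 4.850e-01 1.628e+00 1.000e-03 1.028e+00 8.900e-01]
```

move_arm:
  rows:
    - {"tx": 0, "ty": -0.6, "tz": -0.8, "wx": 3, "wy": 0, "wz": 0}
    - {"tx": 0, "ty": -0.6, "tz": -0.8, "wx": 6, "wy": 0, "wz": 0}
    - {"tx": 0, "ty": -0.6, "tz": -0.8, "wx": 6, "wy": 0, "wz": 0}
  jaw: 1

```text
t: 13.7
position: [0.6468, 0.1231, 0.1316]
tool_rot: [2.251, 1.571, -0.13]
wrist_force: [-1.0, 3.2, -1.5]
gripper_width: 0.0293
```

```bash
python3 st.py
```

```text
13.7 [0.6468 0.1231 0.1316] yaw -46.43 F [-0.97  3.18 -1.46] M [0.653 0.133 0.111] w 0.029335133045583914 [ 0.186  0.486  1.628 -0.     1.028  0.996]
```

move_arm:
  rows:
    - {"tx": 0, "ty": 0, "tz": 0, "wx": 3, "wy": 0, "wz": 0}
    - {"tx": 0, "ty": 0, "tz": 0, "wx": 6, "wy": 0, "wz": 0}
    - {"tx": 0, "ty": 0, "tz": 0, "wx": 6, "wy": 0, "wz": 0}
  jaw: 1

```text
t: 14.08
position: [0.6467, 0.1232, 0.1316]
tool_rot: [-3.035, 1.571, 0.761]
wrist_force: [-0.8, 2.9, -1.5]
gripper_width: 0.0295
```

```bash
python3 st.py
```

```text
14.075 [0.6467 0.1232 0.1316] yaw -52.46 F [-0.81  2.94 -1.46] M [0.834 0.069 0.082] w 0.02946734331563371 [0.186 0.486 1.628 0.    1.028 1.101]
```

move_arm:
  rows:
    - {"tx": -15, "ty": 0, "tz": 0, "wx": 0, "wy": 0, "wz": 0}
    - {"tx": -45, "ty": 0, "tz": 0, "wx": 0, "wy": 0, "wz": 0}
    - {"tx": -90, "ty": 0, "tz": 0, "wx": 0, "wy": 0, "wz": 0}
    - {"tx": -120, "ty": 0, "tz": 0, "wx": 0, "wy": 0, "wz": 0}
    - {"tx": -120, "ty": 0, "tz": 0, "wx": 0, "wy": 0, "wz": 0}
  jaw: 1

```text
t: 14.7
position: [0.6485, 0.1228, 0.2556]
tool_rot: [2.525, 1.565, 0.037]
wrist_force: [-0.5, 0.3, -1.7]
gripper_width: 0.0298
```

```bash
python3 st.py; python3 - <<'E'
from h import *
S=cams.snapshot("side");T=cams.snapshot("top")
crop(S["img"],205,180,265,265,9,"pics/k5.png")
crop(T["img"],240,120,290,160,14,"pics/k5t.png")
E
```

```text
14.7 [0.6485 0.1228 0.2556] yaw -52.56 F [-0.51  0.34 -1.72] M [-0.016 -0.011 -0.022] w 0.029829597415306722 [ 1.850e-01  3.710e-01  1.515e+00 -1.000e-03  1.250e+00  1.103e+00]
```

View pics/k5.png

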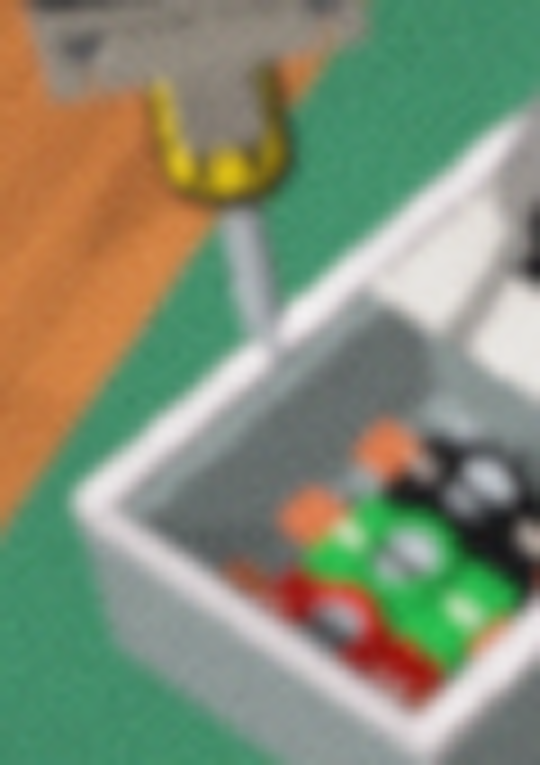

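View pics/k5t.png

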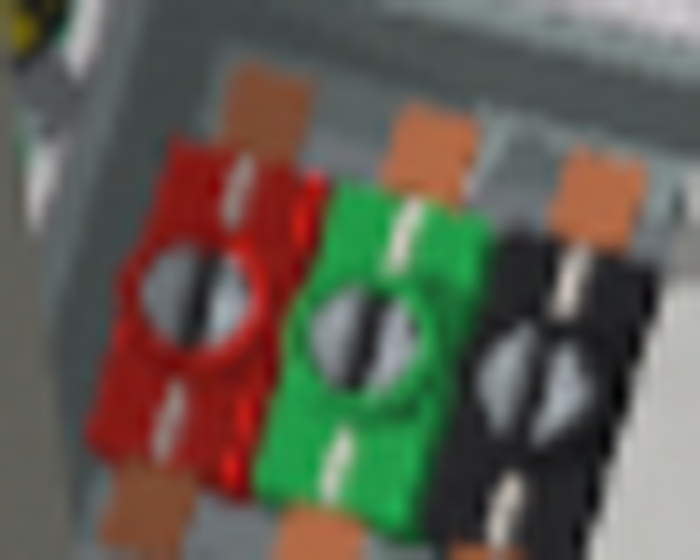

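The top view shows the red slot in line with its white marks, and green and black unchanged. Back to the stand.

```bash
python3 - <<'E'
from h import *
print(plan((.476,-.311,.200)))
E
```

```text
[ 51.8 240.8 398.9]
```

move_arm:
  rows:
    - {"tx": 0, "ty": 30, "tz": 50, "wx": 0, "wy": 0, "wz": 0}
    - {"tx": 0, "ty": 60, "tz": 100, "wx": 0, "wy": 0, "wz": 0}
    - {"tx": 0, "ty": 90, "tz": 150, "wx": 0, "wy": 0, "wz": 0}
    - {"tx": 0, "ty": 120, "tz": 200, "wx": 0, "wy": 0, "wz": 0}
    - {"tx": 0, "ty": 150, "tz": 250, "wx": 0, "wy": 0, "wz": 0}
    - {"tx": 10, "ty": 180, "tz": 300, "wx": 0, "wy": 0, "wz": 0}
    - {"tx": 25, "ty": 211, "tz": 350, "wx": 0, "wy": 0, "wz": 0}
    - {"tx": 51, "ty": 241, "tz": 399, "wx": 0, "wy": 0, "wz": 0}
    - {"tx": 51, "ty": 241, "tz": 399, "wx": 0, "wy": 0, "wz": 0}
    - {"tx": 51, "ty": 241, "tz": 399, "wx": 0, "wy": 0, "wz": 0}
    - {"tx": 51, "ty": 241, "tz": 399, "wx": 0, "wy": 0, "wz": 0}
  jaw: 1

```text
t: 16.18
position: [0.4763, -0.3096, 0.2007]
tool_rot: [-2.585, 1.571, 1.21]
wrist_force: [0.8, 0.6, -1.4]
gripper_width: 0.0298
```

```bash
python3 st.py; python3 - <<'E'
from h import *
S=cams.snapshot("side");T=cams.snapshot("top")
s,p,R=tool()
print(proj(S,(.475,-.312,p[2]-.0975)),proj(S,(.475,-.312,.075)))
crop(S["img"],325,100,395,180,9,"pics/m1.png")
crop(T["img"],400,170,500,250,7,"pics/m1t.png")
E
```

```text
16.175 [ 0.4763 -0.3096  0.2007] yaw -52.56 F [ 0.78  0.62 -1.41] M [ 0.009 -0.043 -0.032] w 0.029780553685787116 [-0.579  0.279  1.771  0.     1.091  0.338]
(np.float64(361.92190905291307), np.float64(138.3351571760397)) (np.float64(360.97993014670544), np.float64(145.8663577152737))
```

View pics/m1.png

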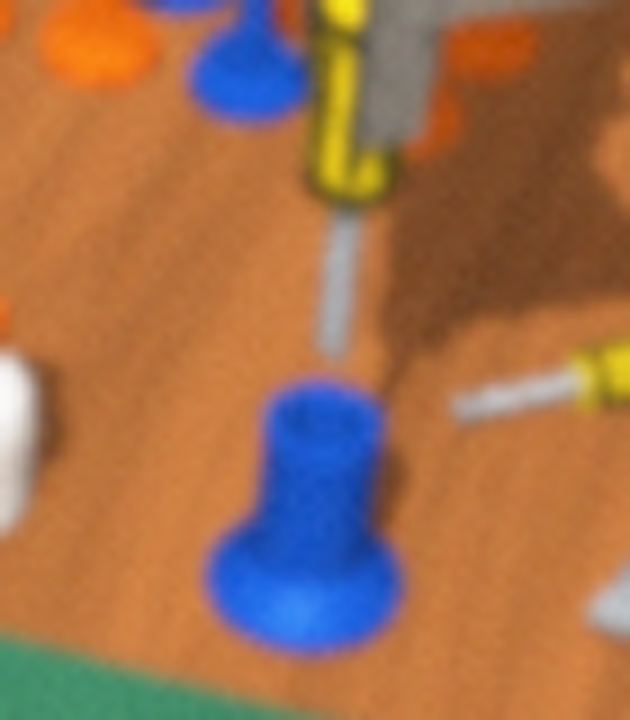

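View pics/m1t.png

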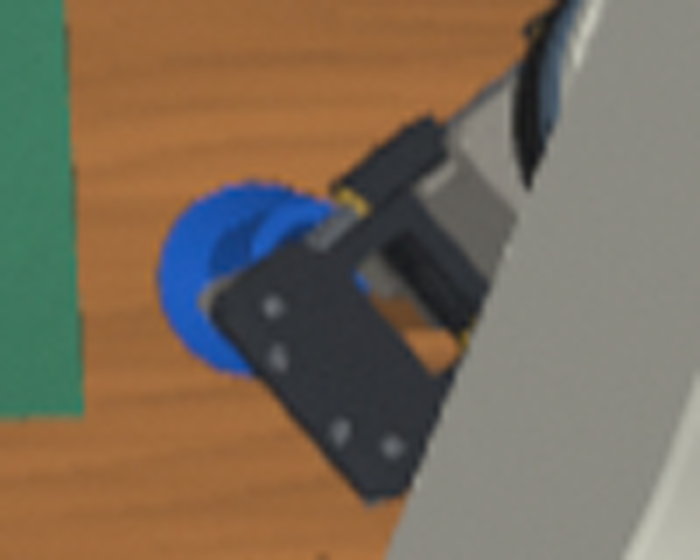

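The tip at (361.7,139) matches the stand axis projection (361.9,138.3). Lowering.

move_arm:
  rows:
    - {"tx": 25, "ty": 0, "tz": 1, "wx": 0, "wy": 0, "wz": 0}
    - {"tx": 50, "ty": 0, "tz": 1, "wx": 0, "wy": 0, "wz": 0}
    - {"tx": 75, "ty": 0, "tz": 1, "wx": 0, "wy": 0, "wz": 0}
    - {"tx": 88, "ty": 0, "tz": 1, "wx": 0, "wy": 0, "wz": 0}
    - {"tx": 93, "ty": 0, "tz": 1, "wx": 0, "wy": 0, "wz": 0}
    - {"tx": 93, "ty": 0, "tz": 1, "wx": 0, "wy": 0, "wz": 0}
  jaw: 1

```text
t: 17.02
position: [0.4753, -0.3112, 0.108]
tool_rot: [1.915, 1.57, -0.575]
wrist_force: [0.6, 0.5, -1.4]
gripper_width: 0.0296
```

```bash
python3 st.py
```

```text
17.025 [ 0.4753 -0.3112  0.108 ] yaw -52.62 F [ 0.58  0.48 -1.42] M [-0.03  -0.011 -0.003] w 0.029589454035861006 [-0.582  0.39   1.848  0.     0.903  0.336]
```

move_arm:
  rows:
    - {"tx": 1.5, "ty": 0, "tz": 0, "wx": 0, "wy": 0, "wz": 0}
    - {"tx": 1.5, "ty": 0, "tz": 0, "wx": 0, "wy": 0, "wz": 0}
  jaw: 1

```text
t: 17.27
position: [0.4752, -0.3114, 0.1066]
tool_rot: [1.918, 1.57, -0.571]
wrist_force: [0.1, -1.0, -1.4]
gripper_width: 0.0298
```

```bash
python3 st.py
```

```text
17.275 [ 0.4752 -0.3114  0.1066] yaw -52.64 F [ 0.12 -1.01 -1.45] M [-0.014 -0.055 -0.007] w 0.029848328424433416 [-0.583  0.392  1.85   0.     0.899  0.336]
```

move_arm:
  rows:
    - {"tx": 0, "ty": 0, "tz": 0, "wx": 0, "wy": 0, "wz": 0}
    - {"tx": 0, "ty": 0, "tz": 0, "wx": 0, "wy": 0, "wz": 0}
    - {"tx": 0, "ty": 0, "tz": 0, "wx": 0, "wy": 0, "wz": 0}
    - {"tx": -20, "ty": 0, "tz": 0, "wx": 0, "wy": 0, "wz": 0}
    - {"tx": -60, "ty": 0, "tz": 0, "wx": 0, "wy": 0, "wz": 0}
    - {"tx": -100, "ty": 0, "tz": 0, "wx": 0, "wy": 0, "wz": 0}
    - {"tx": -100, "ty": 0, "tz": 0, "wx": 0, "wy": 0, "wz": 0}
  jaw: -1

```text
t: 18.15
position: [0.4767, -0.3124, 0.2093]
tool_rot: [1.91, 1.565, -0.58]
wrist_force: [-0.9, -0.9, -0.8]
gripper_width: 0.0917
```

```bash
python3 st.py;python3 - <<'E'
from h import *
S=cams.snapshot("side");T=cams.snapshot("top")
crop(S["img"],325,100,395,180,9,"pics/m2.png")
# grip rib mask in top view
h=cv2.cvtColor(T["img"],cv2.COLOR_BGR2HSV)
m=(h[...,2]<60).astype(np.uint8); m[:132]=0;m[170:]=0;m[:,:288]=0;m[:,315:]=0
k,l,st,c=cv2.connectedComponentsWithStats(m);print(st,c)
yaw=np.radians(-16.6); by=np.array([-np.sin(yaw),np.cos(yaw)]);cs=np.array([.5863,-.0846])
g=cs+.097*by; print("grip",g,"shut grip",g+.112*by,"shut screw",cs+.112*by)
print(plan((g[0],g[1],.20)))
E
```

```text
18.15 [ 0.4767 -0.3124  0.2093] yaw -52.64 F [-0.87 -0.93 -0.76] M [-0.112  0.01   0.015] w 0.09165759297561978 [-0.583  0.27   1.763  0.     1.103  0.336]
[[     0      0    640    400 255825]
 [   294    139     14     23    175]] [[319.51296394 199.53373986]
 [300.54857143 150.17714286]]
grip [0.61401177 0.00835729] shut grip [0.64600887 0.11568942] shut screw [0.6182971  0.02273213]
[   6.  -169.6 -304.5]
```

View pics/m2.png

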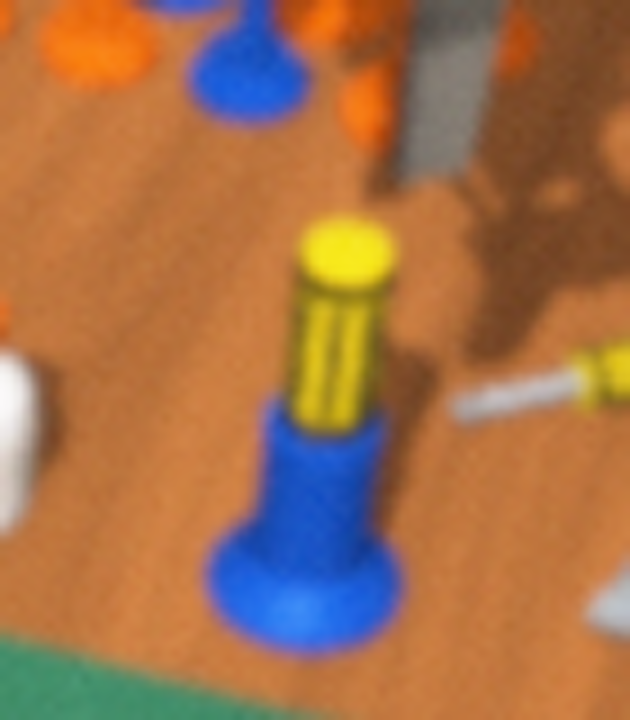

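The driver is upright in the stand. Next, over the grip rib with the jaws across it.

move_arm:
  rows:
    - {"tx": 0, "ty": -28, "tz": -50, "wx": 9, "wy": 0, "wz": 0}
    - {"tx": 0, "ty": -56, "tz": -100, "wx": 18, "wy": 0, "wz": 0}
    - {"tx": 0, "ty": -85, "tz": -150, "wx": 27, "wy": 0, "wz": 0}
    - {"tx": 3, "ty": -112, "tz": -200, "wx": 36, "wy": 0, "wz": 0}
    - {"tx": 6, "ty": -140, "tz": -250, "wx": 45, "wy": 0, "wz": 0}
    - {"tx": 26, "ty": -170, "tz": -304, "wx": 54, "wy": 0, "wz": 0}
    - {"tx": 66, "ty": -170, "tz": -304, "wx": 54, "wy": 0, "wz": 0}
    - {"tx": 66, "ty": -170, "tz": -304, "wx": 54, "wy": 0, "wz": 0}
    - {"tx": 66, "ty": -170, "tz": -304, "wx": 54, "wy": 0, "wz": 0}
  jaw: -1

```text
t: 19.38
position: [0.6132, 0.0078, 0.1402]
tool_rot: [0.446, 1.57, -2.987]
wrist_force: [-0.1, -0.1, 0.9]
gripper_width: 0.0919
```

```bash
python3 st.py;python3 - <<'E'
from h import *
S=cams.snapshot("side");T=cams.snapshot("top")
crop(S["img"],225,140,315,230,7,"pics/n1.png")
print(plan((.614,.0084,.072)))
E
```

```text
19.375 [0.6132 0.0078 0.1402] yaw -106.66 F [-0.05 -0.09  0.87] M [ 0.037 -0.039 -0.028] w 0.09189331899349139 [ 0.01   0.413  1.725 -0.     1.005  1.872]
[69.4 -0.8  0.4]
```

View pics/n1.png

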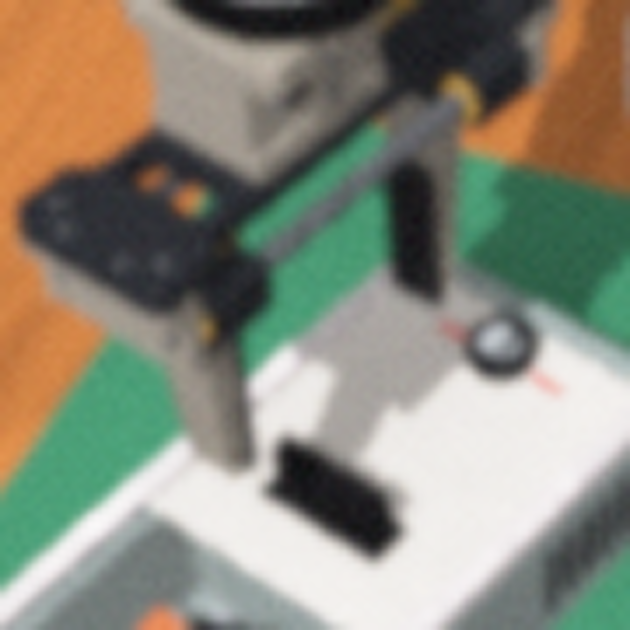

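The open fingers straddle the rib. Descend and pinch.

move_arm:
  rows:
    - {"tx": 25, "ty": -1, "tz": 0, "wx": 0, "wy": 0, "wz": 0}
    - {"tx": 50, "ty": -1, "tz": 0, "wx": 0, "wy": 0, "wz": 0}
    - {"tx": 66, "ty": -1, "tz": 0, "wx": 0, "wy": 0, "wz": 0}
    - {"tx": 66, "ty": -1, "tz": 0, "wx": 0, "wy": 0, "wz": 0}
  jaw: -1

```text
t: 19.98
position: [0.6133, 0.0089, 0.0738]
tool_rot: [0.311, 1.57, -3.122]
wrist_force: [-0.6, -0.6, 0.5]
gripper_width: 0.0919
```

```bash
python3 st.py
```

```text
19.975 [0.6133 0.0089 0.0738] yaw -106.67 F [-0.55 -0.57  0.48] M [ 0.013  0.024 -0.032] w 0.09190456801722671 [ 0.012  0.496  1.766 -0.     0.88   1.874]
```

move_arm:
  rows:
    - {"tx": 0, "ty": 0, "tz": 0, "wx": 0, "wy": 0, "wz": 0}
    - {"tx": 0, "ty": 0, "tz": 0, "wx": 0, "wy": 0, "wz": 0}
    - {"tx": 0, "ty": 0, "tz": 0, "wx": 0, "wy": 0, "wz": 0}
    - {"tx": 0, "ty": 0, "tz": 0, "wx": 0, "wy": 0, "wz": 0}
    - {"tx": 0, "ty": 0, "tz": 0, "wx": 0, "wy": 0, "wz": 0}
    - {"tx": 0, "ty": 0, "tz": 0, "wx": 0, "wy": 0, "wz": 0}
    - {"tx": 0, "ty": 0, "tz": 0, "wx": 0, "wy": 0, "wz": 0}
  jaw: 1

```text
t: 20.85
position: [0.6137, 0.0093, 0.074]
tool_rot: [0.163, 1.571, 3.014]
wrist_force: [-0.0, 0.3, -0.3]
gripper_width: 0.0239
```

```bash
python3 st.py
```

```text
20.85 [0.6137 0.0093 0.074 ] yaw -106.64 F [-0.    0.29 -0.34] M [ 0.097 -0.086 -0.001] w 0.023897896466655397 [0.013 0.496 1.766 0.    0.879 1.874]
```

move_arm:
  rows:
    - {"tx": 0, "ty": 0, "tz": 0, "wx": 0, "wy": 0, "wz": 0}
    - {"tx": 0, "ty": 0, "tz": 0, "wx": 0, "wy": 0, "wz": 0}
    - {"tx": 0, "ty": 0, "tz": 0, "wx": 0, "wy": 0, "wz": 0}
    - {"tx": 0, "ty": -3, "tz": 0, "wx": 0, "wy": 0, "wz": 0}
  jaw: 1

```text
t: 21.35
position: [0.6145, 0.0119, 0.0741]
tool_rot: [1.393, 1.57, -2.039]
wrist_force: [-0.4, -2.0, 0.5]
gripper_width: 0.0098
```

```bash
python3 st.py
```

```text
21.35 [0.6145 0.0119 0.0741] yaw -106.64 F [-0.39 -2.01  0.46] M [-0.372  0.103  0.04 ] w 0.009843208734125098 [ 1.700e-02  4.970e-01  1.764e+00 -1.000e-03  8.810e-01  1.879e+00]
```

Pinched at 9.8 mm. Sliding.

move_arm:
  rows:
    - {"tx": 0, "ty": -15, "tz": 0, "wx": 0, "wy": 0, "wz": 0}
    - {"tx": 0, "ty": -35, "tz": 0, "wx": 0, "wy": 0, "wz": 0}
    - {"tx": 0, "ty": -55, "tz": 0, "wx": 0, "wy": 0, "wz": 0}
    - {"tx": 0, "ty": -75, "tz": 0, "wx": 0, "wy": 0, "wz": 0}
    - {"tx": 0, "ty": -95, "tz": 0, "wx": 0, "wy": 0, "wz": 0}
    - {"tx": 0, "ty": -105, "tz": 0, "wx": 0, "wy": 0, "wz": 0}
    - {"tx": 0, "ty": -107, "tz": 0, "wx": 0, "wy": 0, "wz": 0}
  jaw: 1

```text
t: 22.22
position: [0.6427, 0.1077, 0.0738]
tool_rot: [1.385, 1.557, -2.043]
wrist_force: [-9.6, -45.1, 13.6]
gripper_width: 0.0098
```

```bash
python3 st.py
```

```text
22.225 [0.6427 0.1077 0.0738] yaw -106.42 F [ -9.57 -45.13  13.63] M [-7.967  1.596  0.016] w 0.009823316949725824 [ 0.17   0.549  1.671 -0.014  0.93   2.036]
```

move_arm:
  rows:
    - {"tx": 0, "ty": -2, "tz": 0, "wx": 0, "wy": 0, "wz": 0}
    - {"tx": 0, "ty": -3, "tz": 0, "wx": 0, "wy": 0, "wz": 0}
    - {"tx": 0, "ty": -3, "tz": 0, "wx": 0, "wy": 0, "wz": 0}
  jaw: 1

```text
t: 22.6
position: [0.6427, 0.1078, 0.0737]
tool_rot: [1.359, 1.554, -2.07]
wrist_force: [-10.2, -49.6, 14.5]
gripper_width: 0.0097
```

```bash
python3 st.py
```

```text
22.6 [0.6427 0.1078 0.0737] yaw -106.48 F [-10.2  -49.65  14.54] M [-8.939  1.888  0.024] w 0.009681501475766996 [ 0.171  0.55   1.669 -0.017  0.933  2.04 ]
```

Force rose to 50 N after 103 mm of travel: either the stop or something blocking. Back off the command, release, lift and look.

move_arm:
  rows:
    - {"tx": 0, "ty": 4, "tz": 0, "wx": 0, "wy": 0, "wz": 0}
    - {"tx": 0, "ty": 8, "tz": 0, "wx": 0, "wy": 0, "wz": 0}
  jaw: 1

```text
t: 22.85
position: [0.6428, 0.1072, 0.074]
tool_rot: [1.226, 1.566, -2.206]
wrist_force: [-3.5, -5.7, 2.4]
gripper_width: 0.0093
```

```bash
python3 st.py; python3 - <<'E'
from h import *
S=cams.snapshot("side");T=cams.snapshot("top")
crop(S["img"],205,160,335,285,6,"pics/n2.png")
crop(T["img"],225,95,375,200,5,"pics/n2t.png")
E
```

```text
22.85 [0.6428 0.1072 0.074 ] yaw -106.66 F [-3.47 -5.71  2.37] M [-1.067  0.421  0.08 ] w 0.009334231073183383 [ 0.165  0.546  1.676 -0.004  0.923  2.029]
```

View pics/n2.png

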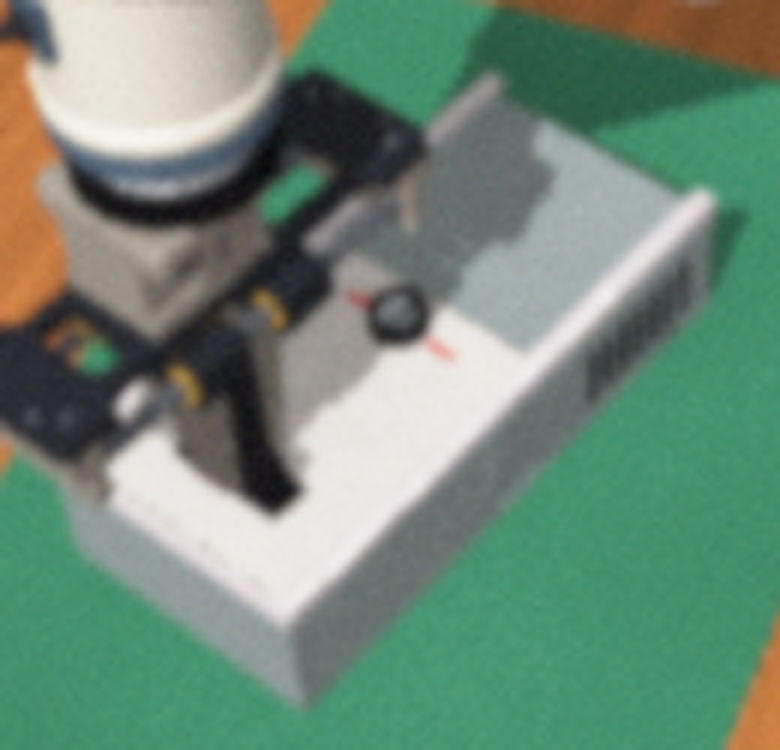

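View pics/n2t.png

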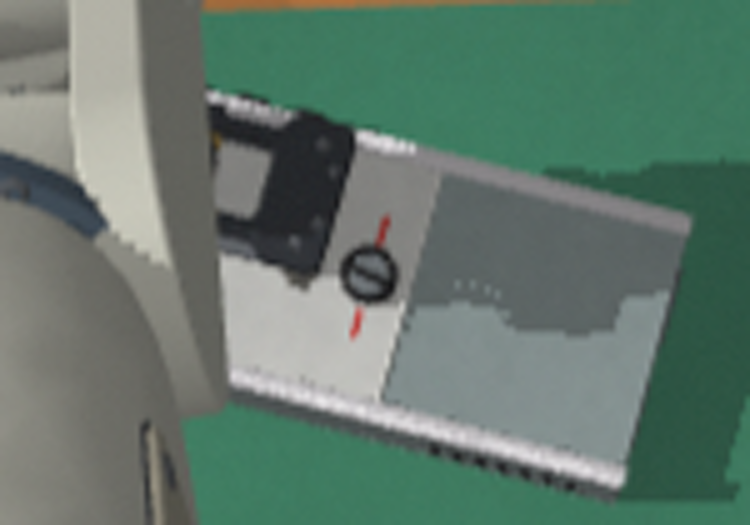

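```bash
python3 - <<'E'
from h import *
T=cams.snapshot("top")
f=lambda x,y:(225+(x+.5)/5-.5,95+(y+.5)/5-.5)
yaw=np.radians(-16.6); by=np.array([-np.sin(yaw),np.cos(yaw)]);bx=np.array([np.cos(yaw),np.sin(yaw)]);c=np.array([.6159,.0133])
for nm,p,z in(("screw",f(369,274),.075),("edge1",f(440,180),.066),("edge2",f(383,400),.066),("boxend1",f(690,222),.062),("boxend2",f(622,485),.062)):
    X=onz(T,*p,z)[:2]; print(nm,X,"box",((X-c)@bx*1000).round(1),((X-c)@by*1000).round(1))
for nm,p in(("screw0",f(583,330)),): 
    X=onz(T,*p,.075)[:2]; print(nm,X,"box",((X-c)@bx*1000).round(1),((X-c)@by*1000).round(1))
for nm,p in(("edge0 a",f(655,230)),("edge0 b",f(595,455)),("edge0 far",f(332,150)),("edge0 far2",f(275,370))): 
    X=onz(T,*p,.066)[:2]; print(nm,X,"box",((X-c)@bx*1000).round(1),((X-c)@by*1000).round(1))
E
```

```text
screw [0.61470162 0.0123069 ] box -0.9 -1.3
edge1 [ 0.6603331  -0.02098797] box 52.4 -20.2
edge2 [0.55758429 0.0075659 ] box -54.2 -22.2
boxend1 [ 0.63792633 -0.13648629] box 63.9 -137.3
boxend2 [ 0.5157713 -0.1009948] box -63.3 -138.1
screw0 [ 0.58580347 -0.0848488 ] box -0.8 -102.7
edge0 a [ 0.63362283 -0.11985077] box 55.0 -122.5
edge0 b [ 0.52941454 -0.08890706] box -53.7 -122.7
edge0 far [0.67618784 0.02901429] box 53.3 32.3
edge0 far2 [0.57297507 0.05709137] box -53.6 29.7
```

The plate spans box y −21 to +133, which is fully shut. It had started about 10 mm along, so the stop is real. Releasing and going back to the driver.

move_arm:
  rows:
    - {"tx": 0, "ty": 0, "tz": 0, "wx": 0, "wy": 0, "wz": 0}
    - {"tx": 0, "ty": 0, "tz": 0, "wx": 0, "wy": 0, "wz": 0}
    - {"tx": 0, "ty": 0, "tz": 0, "wx": 0, "wy": 0, "wz": 0}
    - {"tx": -40, "ty": 0, "tz": 0, "wx": 0, "wy": 0, "wz": 0}
    - {"tx": -90, "ty": 0, "tz": 0, "wx": 0, "wy": 0, "wz": 0}
    - {"tx": -135, "ty": 0, "tz": 0, "wx": 0, "wy": 0, "wz": 0}
    - {"tx": -135, "ty": 0, "tz": 0, "wx": 0, "wy": 0, "wz": 0}
  jaw: -1

```text
t: 23.88
position: [0.6463, 0.1109, 0.2134]
tool_rot: [-2.639, 1.563, 0.212]
wrist_force: [-0.3, 0.4, 0.1]
gripper_width: 0.0775
```

```bash
python3 st.py;python3 - <<'E'
from h import *
print(plan((.4755,-.312,.207)))
E
```

```text
23.875 [0.6463 0.1109 0.2134] yaw -106.62 F [-0.26  0.37  0.07] M [0.055 0.015 0.025] w 0.07745856976206697 [0.167 0.397 1.57  0.    1.166 2.028]
[  4.5 454.1  42.7]
```

move_arm:
  rows:
    - {"tx": 0, "ty": 57, "tz": 5, "wx": -7, "wy": 0, "wz": 0}
    - {"tx": 0, "ty": 114, "tz": 11, "wx": -14, "wy": 0, "wz": 0}
    - {"tx": 0, "ty": 171, "tz": 16, "wx": -21, "wy": 0, "wz": 0}
    - {"tx": 0, "ty": 228, "tz": 21, "wx": -28, "wy": 0, "wz": 0}
    - {"tx": 0, "ty": 285, "tz": 27, "wx": -36, "wy": 0, "wz": 0}
    - {"tx": 0, "ty": 342, "tz": 32, "wx": -43, "wy": 0, "wz": 0}
    - {"tx": 2, "ty": 399, "tz": 38, "wx": -50, "wy": 0, "wz": 0}
    - {"tx": 4, "ty": 454, "tz": 43, "wx": -54, "wy": 0, "wz": 0}
    - {"tx": 4, "ty": 454, "tz": 43, "wx": -54, "wy": 0, "wz": 0}
    - {"tx": 4, "ty": 454, "tz": 43, "wx": -54, "wy": 0, "wz": 0}
  jaw: -1

```text
t: 25.12
position: [0.4724, -0.312, 0.2042]
tool_rot: [-1.605, 1.569, 2.187]
wrist_force: [0.2, 0.5, 0.4]
gripper_width: 0.092
```

```bash
python3 st.py;python3 - <<'E'
from h import *
print(plan((.4755,-.312,.1065)))
S=cams.snapshot("side");T=cams.snapshot("top")
A=cv2.resize(S["img"][100:180,325:395],(350,400),interpolation=cv2.INTER_CUBIC)
B=cv2.resize(T["img"][130:170,275:320],(450,400),interpolation=cv2.INTER_CUBIC)
cv2.imwrite("pics/o1.png",np.hstack([A,B])); crop(S["img"],205,160,335,285,6,"pics/o1s.png")
E
```

```text
25.125 [ 0.4724 -0.312   0.2042] yaw -52.73 F [0.16 0.48 0.4 ] M [-0.003 -0.029 -0.007] w 0.091959398033204 [-5.870e-01  2.730e-01  1.771e+00  1.000e-03  1.099e+00  3.330e-01]
[97.7  2.  -2.4]
```

View pics/o1.png

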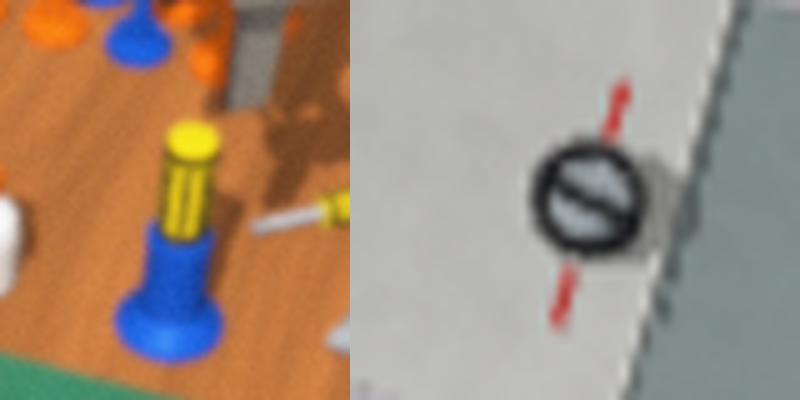

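View pics/o1s.png

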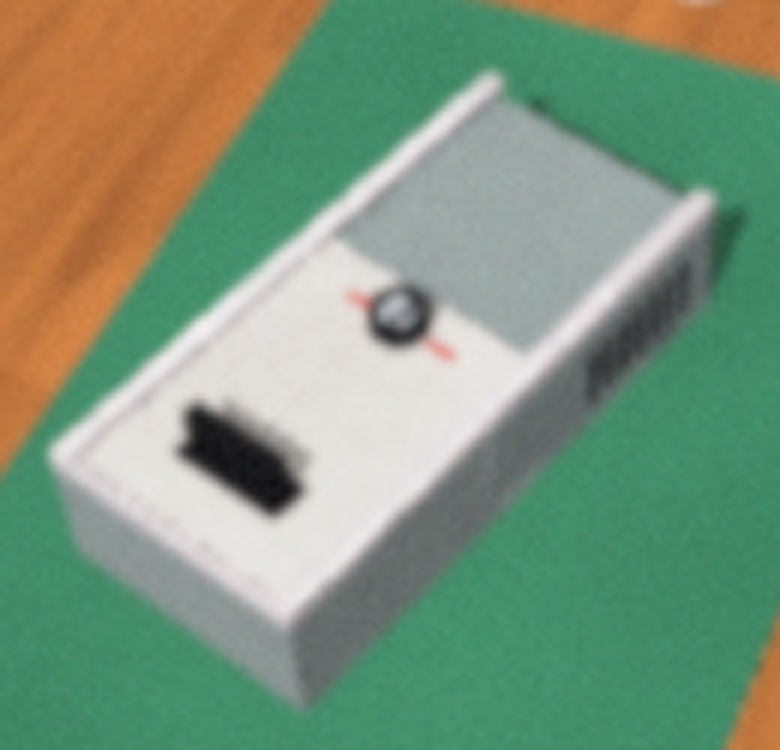

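The cover is flush shut, its screw not locked, and the driver is upright. Picking it up again.

move_arm:
  rows:
    - {"tx": 35, "ty": 2, "tz": -2.4, "wx": 0, "wy": 0, "wz": 0}
    - {"tx": 70, "ty": 2, "tz": -2.4, "wx": 0, "wy": 0, "wz": 0}
    - {"tx": 97.7, "ty": 2, "tz": -2.4, "wx": 0, "wy": 0, "wz": 0}
    - {"tx": 97.7, "ty": 2, "tz": -2.4, "wx": 0, "wy": 0, "wz": 0}
    - {"tx": 97.7, "ty": 2, "tz": -2.4, "wx": 0, "wy": 0, "wz": 0}
  jaw: -1

```text
t: 25.85
position: [0.4767, -0.3125, 0.1084]
tool_rot: [1.972, 1.57, -0.516]
wrist_force: [-0.7, -0.5, 0.1]
gripper_width: 0.0915
```

```bash
python3 st.py;python3 - <<'E'
from h import *
T=cams.snapshot("top"); f=lambda x,y:(275+(x-350+.5)/10-.5,130+(y+.5)/10-.5)
print("slot c",onz(T,*f(590,200),.075))
a,b=onz(T,*f(555,180),.073),onz(T,*f(630,222),.073);d=a-b;print(np.degrees(np.arctan2(d[1],d[0])),np.hypot(*d[:2]))
h=cv2.resize(T["img"][140:160,288:310],None,fx=16,fy=16,interpolation=cv2.INTER_CUBIC)
# dark pixels inside head radius 7mm -> line fit
g=cv2.cvtColor(cv2.resize(T["img"],None,fx=8,fy=8,interpolation=cv2.INTER_CUBIC),cv2.COLOR_BGR2GRAY)
cx,cy=[(v+.5)*8-.5 for v in f(590,200)]
yy,xx=np.mgrid[:g.shape[0],:g.shape[1]]
m=((xx-cx)**2+(yy-cy)**2<(3.1*8)**2); w=np.clip(120-g.astype(float),0,None)*m
print("thr check",g[m].min(),g[m].max())
xs,ys=xx[w>0],yy[w>0];ww=w[w>0];mx,my=np.average(xs,weights=ww),np.average(ys,weights=ww)
C=np.cov(np.c_[xs,ys].T,aweights=ww);e,V=np.linalg.eigh(C);d=V[:,1]
p=((mx+.5)/8-.5,(my+.5)/8-.5);q=(p[0]+3*d[0],p[1]+3*d[1]);P,Q=onz(T,*p,.073),onz(T,*q,.073);D=Q-P
print("line",p,d,np.degrees(np.arctan2(D[1],D[0]))%180,e)
E
```

```text
25.85 [ 0.4767 -0.3125  0.1084] yaw -52.58 F [-0.69 -0.48  0.13] M [-0.012  0.005  0.029] w 0.0914852532051173 [-0.583  0.392  1.845  0.     0.904  0.335]
slot c [0.61434111 0.01196951 0.075     ]
58.771163483212206 0.019938699480829176
thr check 41 168
line (np.float64(298.5364136776419), np.float64(149.70798348637817)) [-0.88931457 -0.45729596] 60.8112164664725 [ 17.02284444 211.91999538]
```

move_arm:
  rows:
    - {"tx": 0, "ty": 0, "tz": 0, "wx": 0, "wy": 0, "wz": 0}
    - {"tx": 0, "ty": 0, "tz": 0, "wx": 0, "wy": 0, "wz": 0}
    - {"tx": 0, "ty": 0, "tz": 0, "wx": 0, "wy": 0, "wz": 0}
    - {"tx": 0, "ty": 0, "tz": 0, "wx": 0, "wy": 0, "wz": 0}
    - {"tx": 0, "ty": 0, "tz": 0, "wx": 0, "wy": 0, "wz": 0}
    - {"tx": 0, "ty": 0, "tz": 0, "wx": 0, "wy": 0, "wz": 0}
    - {"tx": 0, "ty": 0, "tz": 0, "wx": 0, "wy": 0, "wz": 0}
  jaw: 1

```text
t: 26.78
position: [0.4757, -0.3128, 0.1074]
tool_rot: [-1.281, 1.571, 2.513]
wrist_force: [-0.1, 0.6, -0.5]
gripper_width: 0.0295
```

```bash
python3 st.py;python3 - <<'E'
from h import *
s,p,R=tool(); Rz=R
print(plan((.50,.119,.545)))
E
```

```text
26.775 [ 0.4757 -0.3128  0.1074] yaw -52.64 F [-0.11  0.63 -0.51] M [ 0.016  0.053 -0.006] w 0.029497852449174657 [-0.584  0.393  1.846  0.     0.903  0.334]
[-437.6 -328.5 -281.4]
```

move_arm:
  rows:
    - {"tx": -40, "ty": 0, "tz": 0, "wx": 0, "wy": 0, "wz": 0}
    - {"tx": -90, "ty": 0, "tz": 0, "wx": 0, "wy": 0, "wz": 0}
    - {"tx": -130, "ty": -35, "tz": -30, "wx": -9, "wy": 0, "wz": 0}
    - {"tx": -170, "ty": -70, "tz": -60, "wx": -18, "wy": 0, "wz": 0}
    - {"tx": -210, "ty": -105, "tz": -90, "wx": -27, "wy": 0, "wz": 0}
    - {"tx": -250, "ty": -140, "tz": -120, "wx": -36, "wy": 0, "wz": 0}
    - {"tx": -290, "ty": -175, "tz": -150, "wx": -45, "wy": 0, "wz": 0}
    - {"tx": -330, "ty": -210, "tz": -180, "wx": -54, "wy": 0, "wz": 0}
    - {"tx": -370, "ty": -245, "tz": -210, "wx": -63, "wy": 0, "wz": 0}
    - {"tx": -405, "ty": -285, "tz": -245, "wx": -71, "wy": 0, "wz": 0}
    - {"tx": -438, "ty": -328, "tz": -281, "wx": -79, "wy": 0, "wz": 0}
    - {"tx": -438, "ty": -328, "tz": -281, "wx": -79, "wy": 0, "wz": 0}
    - {"tx": -438, "ty": -328, "tz": -281, "wx": -79, "wy": 0, "wz": 0}
  jaw: 1

```text
t: 28.4
position: [0.4999, 0.1181, 0.5446]
tool_rot: [-1.334, 1.57, -2.446]
wrist_force: [-0.2, -0.7, -2.7]
gripper_width: 0.0296
```

```bash
python3 st.py; python3 insp.py p1; python3 - <<'E'
from h import *
im=np.load("p1.npy");x0,y0=265,112
cv2.imwrite("pics/p1z.png",cv2.resize(im[y0-12:y0+30,x0:x0+50],None,fx=14,fy=14,interpolation=cv2.INTER_CUBIC))
E
```

```text
28.4 [0.4999 0.1181 0.5446] yaw 26.33 F [-0.15 -0.74 -2.71] M [-0.038 -0.131  0.034] w 0.02955533561376246 [ 2.290e-01  3.200e-02  1.336e+00 -1.000e-03  1.775e+00 -2.300e-01]
28.5 [0.49979053 0.11716526 0.54427151] [[-0.002, 0.897, 0.442], [-0.001, 0.442, -0.897], [-1.0, -0.002, 0.0]] [ 0.228  0.032  1.337 -0.     1.775 -0.23 ]
293 113
crop origin 248 68 scale 6
```

View pics/p1z.png

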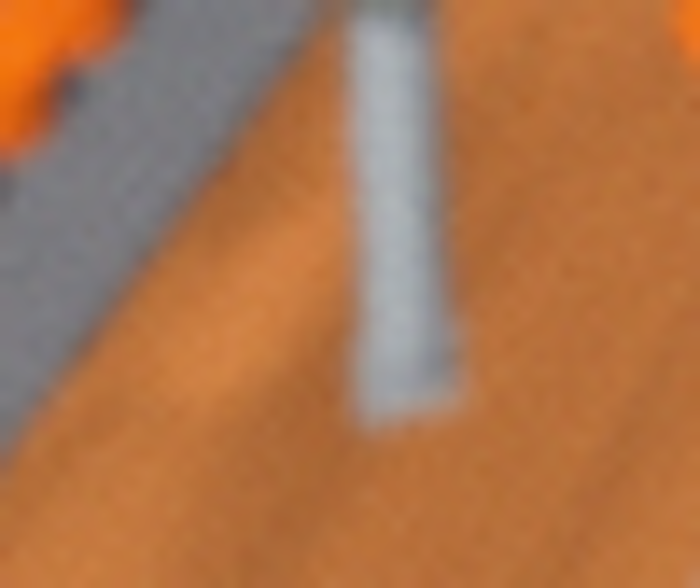

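```bash
python3 - <<'E'
from h import *
S=cams.snapshot("side"); f=lambda x,y:(265+(x+.5)/14-.5,100+(y+.5)/14-.5)
for A,B in(((360,425),(462,398)),((366,428),(458,400)),((358,422),(464,400))):
    a,b=onz(S,*f(*A),.446),onz(S,*f(*B),.446);d=a-b;an=np.degrees(np.arctan2(d[1],d[0]))
    m=(a+b)/2; o=m[:2]-[.4998,.1176]; y=np.array([.897,.442]);z=np.array([.442,-.897])
    print(np.hypot(*d[:2]),an%180,an-26.3,"mid",m,"off tool y,z mm",(o@y*1000).round(1),(o@z*1000).round(1))
yaw=np.radians(-16.6); by=np.array([-np.sin(yaw),np.cos(yaw)]);bx=np.array([np.cos(yaw),np.sin(yaw)]);c=np.array([.6159,.0133])
S2=S
print("model screw", c+by*0, "side view", onz(S,205+(398+.5)/6-.5,160+(313+.5)/6-.5,.0755))
E
```

```text
0.012657353765722069 44.434928236620316 18.134928236620315 mid [0.49916282 0.11929143 0.446     ] off tool y,z mm 0.2 -1.8
0.011677005258801538 47.472451134775206 21.172451134775205 mid [0.49888095 0.11967354 0.446     ] off tool y,z mm 0.1 -2.3
0.012781590420067905 39.801601167125916 13.501601167125916 mid [0.49919923 0.11920937 0.446     ] off tool y,z mm 0.2 -1.7
model screw [0.6159 0.0133] side view [0.61604241 0.01599627 0.0755    ]
```

The blade sits 18° ccw of tool y again. The slot is at about 62° and its centre near (0.615,0.0155). Move over it with yaw 44°.

```bash
python3 - <<'E'
from h import *
print(plan((.6161,.0141,.190)))
E
```

```text
[354.3  59.4 143.8]
```

move_arm:
  rows:
    - {"tx": 50, "ty": 8, "tz": 20, "wx": -6, "wy": 0, "wz": 0}
    - {"tx": 100, "ty": 16, "tz": 40, "wx": -12, "wy": 0, "wz": 0}
    - {"tx": 150, "ty": 25, "tz": 60, "wx": -18, "wy": 0, "wz": 0}
    - {"tx": 200, "ty": 33, "tz": 81, "wx": -18, "wy": 0, "wz": 0}
    - {"tx": 250, "ty": 42, "tz": 102, "wx": -18, "wy": 0, "wz": 0}
    - {"tx": 300, "ty": 50, "tz": 122, "wx": -18, "wy": 0, "wz": 0}
    - {"tx": 340, "ty": 59, "tz": 144, "wx": -18, "wy": 0, "wz": 0}
    - {"tx": 354, "ty": 59, "tz": 144, "wx": -18, "wy": 0, "wz": 0}
    - {"tx": 354, "ty": 59, "tz": 144, "wx": -18, "wy": 0, "wz": 0}
    - {"tx": 354, "ty": 59, "tz": 144, "wx": -18, "wy": 0, "wz": 0}
  jaw: 1

```text
t: 29.8
position: [0.6173, 0.0157, 0.1931]
tool_rot: [0.888, 1.569, 0.091]
wrist_force: [0.3, -0.1, -0.3]
gripper_width: 0.0297
```

```bash
python3 st.py;python3 - <<'E'
from h import *
S=cams.snapshot("side");T=cams.snapshot("top")
s,p,R=tool();print(proj(S,(.615,.0155,p[2]-.098)),proj(S,(.615,.0155,.075)),plan((.6161,.0141,.178)))
crop(S["img"],245,175,300,225,13,"pics/q1.png")
E
```

```text
29.8 [0.6173 0.0157 0.1931] yaw 44.35 F [ 0.31 -0.07 -0.34] M [-0.01  -0.123  0.015] w 0.029702543026276614 [ 0.023  0.361  1.673  0.     1.106 -0.751]
(np.float64(270.82139319057717), np.float64(206.5962410925455)) (np.float64(271.38941589860053), np.float64(211.85119610912503)) [15.2 -2.2  0.3]
```

View pics/q1.png

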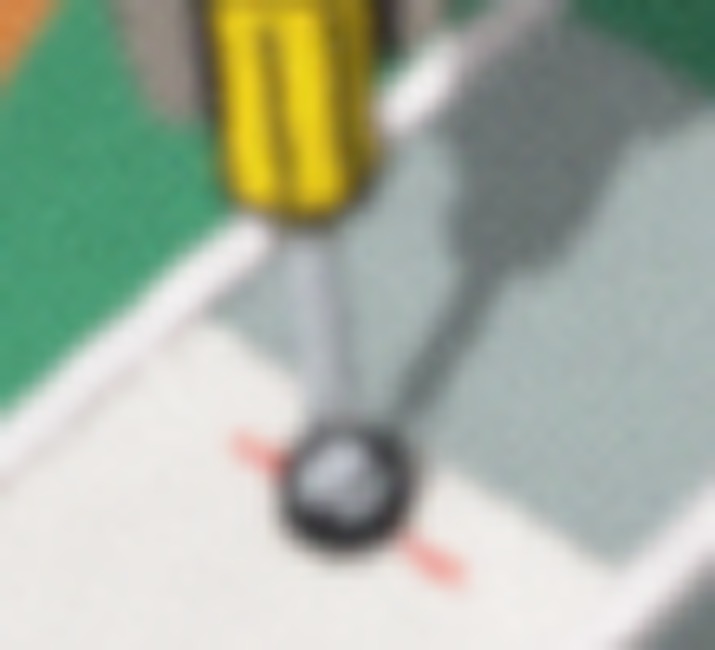

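move_arm:
  rows:
    - {"tx": 8, "ty": -2, "tz": 0.3, "wx": 0, "wy": 0, "wz": 0}
    - {"tx": 14, "ty": -2, "tz": 0.3, "wx": 0, "wy": 0, "wz": 0}
    - {"tx": 14, "ty": -2, "tz": 0.3, "wx": 0, "wy": 0, "wz": 0}
    - {"tx": 17, "ty": -2, "tz": 0.3, "wx": 0, "wy": 0, "wz": 0}
    - {"tx": 20, "ty": -2, "tz": 0.3, "wx": 0, "wy": 0, "wz": 0}
    - {"tx": 22, "ty": -2, "tz": 0.3, "wx": 0, "wy": 0, "wz": 0}
    - {"tx": 22, "ty": -2, "tz": 0.3, "wx": 0, "wy": 0, "wz": 0}
  jaw: 1

```text
t: 30.78
position: [0.6156, 0.0139, 0.1692]
tool_rot: [-1.917, 1.571, -2.714]
wrist_force: [0.2, -0.2, -1.2]
gripper_width: 0.0297
```

```bash
python3 st.py;python3 - <<'E'
from h import *
S=cams.snapshot("side")
crop(S["img"],245,175,300,225,13,"pics/q2.png")
E
```

```text
30.775 [0.6156 0.0139 0.1692] yaw 44.36 F [ 0.15 -0.16 -1.23] M [-0.048 -0.189  0.013] w 0.029734226510617797 [ 0.02   0.384  1.696 -0.     1.061 -0.754]
```

View pics/q2.png

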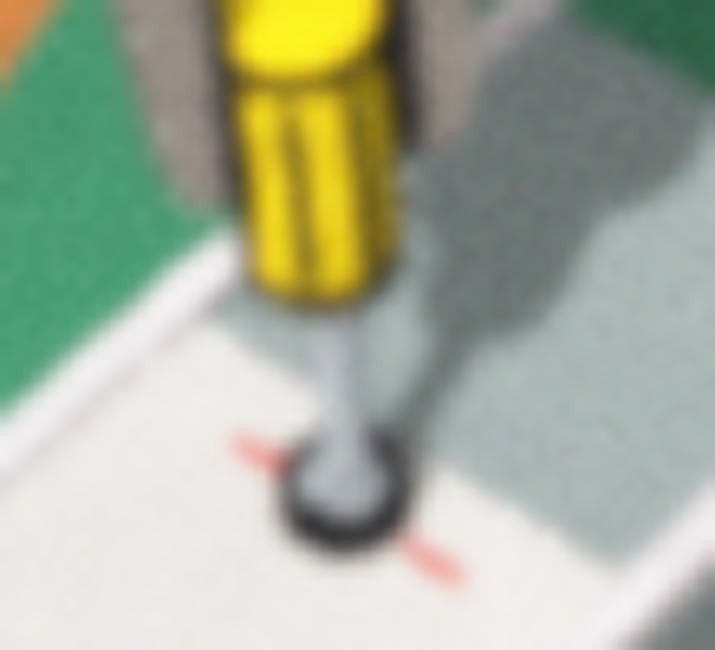

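The blade is 4 mm into the slot with no contact force. Seat it and turn.

move_arm:
  rows:
    - {"tx": 1.5, "ty": 0, "tz": 0, "wx": 0, "wy": 0, "wz": 0}
    - {"tx": 1.5, "ty": -0.2, "tz": -0.1, "wx": 8, "wy": 0, "wz": 0}
    - {"tx": 1.5, "ty": -0.4, "tz": -0.2, "wx": 16, "wy": 0, "wz": 0}
    - {"tx": 1.5, "ty": -0.7, "tz": -0.3, "wx": 24, "wy": 0, "wz": 0}
    - {"tx": 1.5, "ty": -0.9, "tz": -0.4, "wx": 32, "wy": 0, "wz": 0}
    - {"tx": 1.5, "ty": -1.1, "tz": -0.5, "wx": 40, "wy": 0, "wz": 0}
    - {"tx": 1.5, "ty": -1.3, "tz": -0.7, "wx": 48, "wy": 0, "wz": 0}
    - {"tx": 1.5, "ty": -1.3, "tz": -0.7, "wx": 48, "wy": 0, "wz": 0}
  jaw: 1

```text
t: 31.82
position: [0.6151, 0.0133, 0.168]
tool_rot: [1.483, 1.569, -0.15]
wrist_force: [3.2, -0.7, -3.5]
gripper_width: 0.0295
```

```bash
python3 st.py
```

```text
31.825 [0.6151 0.0133 0.168 ] yaw -3.58 F [ 3.23 -0.66 -3.47] M [-0.264 -1.174  0.035] w 0.029515309138856045 [ 0.019  0.383  1.7   -0.     1.056  0.082]
```

move_arm:
  rows:
    - {"tx": 0, "ty": 0.5, "tz": -0.2, "wx": 8, "wy": 0, "wz": 0}
    - {"tx": 0, "ty": 1, "tz": -0.4, "wx": 16, "wy": 0, "wz": 0}
    - {"tx": 0, "ty": 1, "tz": -0.5, "wx": 24, "wy": 0, "wz": 0}
    - {"tx": 0, "ty": 1, "tz": -0.5, "wx": 32, "wy": 0, "wz": 0}
    - {"tx": 0, "ty": 1, "tz": -0.5, "wx": 32, "wy": 0, "wz": 0}
  jaw: 1

```text
t: 32.45
position: [0.6153, 0.0137, 0.1679]
tool_rot: [0.923, 1.57, -1.266]
wrist_force: [1.2, -1.0, -2.2]
gripper_width: 0.0293
```

```bash
python3 st.py
```

```text
32.45 [0.6153 0.0137 0.1679] yaw -35.42 F [ 1.18 -1.01 -2.22] M [-0.461 -0.469  0.037] w 0.02926795752028264 [ 0.02   0.385  1.698 -0.     1.058  0.639]
```

move_arm:
  rows:
    - {"tx": 0, "ty": 0, "tz": 0, "wx": 6, "wy": 0, "wz": 0}
    - {"tx": 0, "ty": 0, "tz": 0, "wx": 12, "wy": 0, "wz": 0}
    - {"tx": 0, "ty": 0, "tz": 0, "wx": 18, "wy": 0, "wz": 0}
    - {"tx": 0, "ty": 0, "tz": 0, "wx": 18, "wy": 0, "wz": 0}
  jaw: 1

```text
t: 32.95
position: [0.6152, 0.0139, 0.1679]
tool_rot: [0.43, 1.571, -2.072]
wrist_force: [1.4, -0.7, -2.1]
gripper_width: 0.0295
```

```bash
python3 st.py
```

```text
32.95 [0.6152 0.0139 0.1679] yaw -53.35 F [ 1.36 -0.73 -2.06] M [-0.437 -0.322  0.102] w 0.029500734835166527 [ 0.02   0.385  1.698 -0.     1.059  0.951]
```

move_arm:
  rows:
    - {"tx": 0, "ty": 0, "tz": 0, "wx": 5, "wy": 0, "wz": 0}
    - {"tx": 0, "ty": 0, "tz": 0, "wx": 5, "wy": 0, "wz": 0}
    - {"tx": -15, "ty": 0, "tz": 0, "wx": 5, "wy": 0, "wz": 0}
    - {"tx": -50, "ty": 0, "tz": 0, "wx": 5, "wy": 0, "wz": 0}
    - {"tx": -85, "ty": 0, "tz": 0, "wx": 5, "wy": 0, "wz": 0}
    - {"tx": -85, "ty": 0, "tz": 0, "wx": 5, "wy": 0, "wz": 0}
  jaw: 1

```text
t: 33.7
position: [0.6169, 0.0142, 0.2568]
tool_rot: [2.707, 1.565, 0.115]
wrist_force: [0.4, 0.4, -1.6]
gripper_width: 0.0293
```

```bash
python3 st.py;python3 - <<'E'
from h import *
S=cams.snapshot("side");T=cams.snapshot("top")
A=cv2.resize(S["img"][180:240,245:305],(400,400),interpolation=cv2.INTER_CUBIC)
B=cv2.resize(T["img"][130:170,280:320],(400,400),interpolation=cv2.INTER_CUBIC)
cv2.imwrite("pics/r1.png",np.hstack([A,B])); print(plan((.4757,-.3125,.2)))
E
```

```text
33.7 [0.6169 0.0142 0.2568] yaw -58.51 F [ 0.39  0.37 -1.61] M [-0.017 -0.012 -0.006] w 0.029287648596544865 [2.000e-02 3.010e-01 1.610e+00 1.000e-03 1.224e+00 1.041e+00]
[ 53.  206.  289.2]
```

View pics/r1.png

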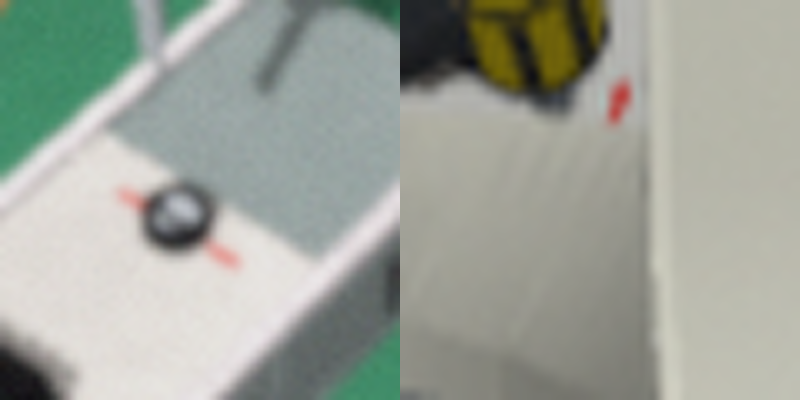

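The top view is blocked here. I'll carry on to the stand and check from there while still holding the driver.

move_arm:
  rows:
    - {"tx": 0, "ty": 34, "tz": 48, "wx": 0, "wy": 0, "wz": 0}
    - {"tx": 0, "ty": 68, "tz": 96, "wx": 0, "wy": 0, "wz": 0}
    - {"tx": 0, "ty": 102, "tz": 144, "wx": 0, "wy": 0, "wz": 0}
    - {"tx": 0, "ty": 137, "tz": 192, "wx": 0, "wy": 0, "wz": 0}
    - {"tx": 15, "ty": 171, "tz": 240, "wx": 0, "wy": 0, "wz": 0}
    - {"tx": 40, "ty": 206, "tz": 289, "wx": 0, "wy": 0, "wz": 0}
    - {"tx": 53, "ty": 206, "tz": 289, "wx": 0, "wy": 0, "wz": 0}
    - {"tx": 53, "ty": 206, "tz": 289, "wx": 0, "wy": 0, "wz": 0}
    - {"tx": 53, "ty": 206, "tz": 289, "wx": 0, "wy": 0, "wz": 0}
  jaw: 1

```text
t: 34.92
position: [0.4763, -0.3113, 0.2]
tool_rot: [-2.048, 1.57, 1.642]
wrist_force: [1.2, 0.4, -0.8]
gripper_width: 0.0294
```

```bash
python3 st.py;python3 - <<'E'
from h import *
S=cams.snapshot("side");T=cams.snapshot("top")
s,p,R=tool()
A=cv2.resize(S["img"][100:180,325:395],(350,400),interpolation=cv2.INTER_CUBIC)
B=cv2.resize(T["img"][130:170,275:320],(450,400),interpolation=cv2.INTER_CUBIC)
cv2.imwrite("pics/r2.png",np.hstack([A,B])); print(proj(S,(.475,-.312,p[2]-.098)),plan((.4757,-.3125,.1075)))
E
```

```text
34.925 [ 0.4763 -0.3113  0.2   ] yaw -58.56 F [ 1.18  0.45 -0.78] M [-0.003  0.003 -0.004] w 0.029398280569137437 [-0.582  0.281  1.77   0.     1.091  0.44 ]
(np.float64(361.89077667828), np.float64(138.5840631282632)) [93.   0.4  1.4]
```

View pics/r2.png

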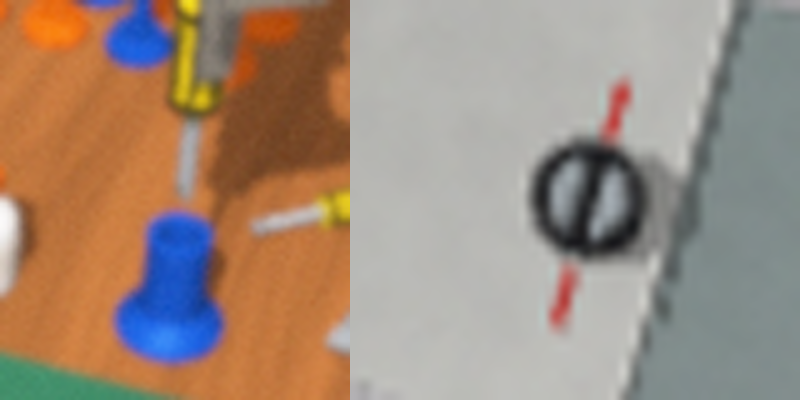

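The cover screw's slot is now in line with the red marks, and the cover edge is where it was. The tip is above the bore, so lower and release.

move_arm:
  rows:
    - {"tx": 25, "ty": 0.4, "tz": 1.4, "wx": 0, "wy": 0, "wz": 0}
    - {"tx": 50, "ty": 0.4, "tz": 1.4, "wx": 0, "wy": 0, "wz": 0}
    - {"tx": 75, "ty": 0.4, "tz": 1.4, "wx": 0, "wy": 0, "wz": 0}
    - {"tx": 88, "ty": 0.4, "tz": 1.4, "wx": 0, "wy": 0, "wz": 0}
    - {"tx": 93, "ty": 0.4, "tz": 1.4, "wx": 0, "wy": 0, "wz": 0}
    - {"tx": 93, "ty": 0.4, "tz": 1.4, "wx": 0, "wy": 0, "wz": 0}
  jaw: 1

```text
t: 35.78
position: [0.4753, -0.3134, 0.1077]
tool_rot: [2.082, 1.57, -0.512]
wrist_force: [0.2, -0.2, -1.2]
gripper_width: 0.0294
```

```bash
python3 st.py
```

```text
35.775 [ 0.4753 -0.3134  0.1077] yaw -58.61 F [ 0.17 -0.23 -1.24] M [ 0.018 -0.041 -0.056] w 0.02938460719720301 [-0.586  0.392  1.846  0.     0.902  0.437]
```

move_arm:
  rows:
    - {"tx": 0, "ty": 0, "tz": 0, "wx": 0, "wy": 0, "wz": 0}
    - {"tx": 0, "ty": 0, "tz": 0, "wx": 0, "wy": 0, "wz": 0}
    - {"tx": 0, "ty": 0, "tz": 0, "wx": 0, "wy": 0, "wz": 0}
    - {"tx": 0, "ty": 0, "tz": 0, "wx": 0, "wy": 0, "wz": 0}
    - {"tx": -20, "ty": 0, "tz": 0, "wx": 0, "wy": 0, "wz": 0}
    - {"tx": -60, "ty": 0, "tz": 0, "wx": 0, "wy": 0, "wz": 0}
    - {"tx": -110, "ty": 0, "tz": 0, "wx": 0, "wy": 0, "wz": 0}
    - {"tx": -150, "ty": 0, "tz": 0, "wx": 0, "wy": 0, "wz": 0}
    - {"tx": -150, "ty": 0, "tz": 0, "wx": 0, "wy": 0, "wz": 0}
    - {"tx": -150, "ty": 0, "tz": 0, "wx": 0, "wy": 0, "wz": 0}
  jaw: -1

```text
t: 37.02
position: [0.4742, -0.3132, 0.2562]
tool_rot: [-1.114, 1.57, 2.575]
wrist_force: [-0.2, 0.3, -1.3]
gripper_width: 0.0917
```

```bash
python3 st.py;python3 - <<'E'
from h import *
S=cams.snapshot("side");T=cams.snapshot("top")
A=cv2.resize(S["img"][100:180,325:395],(350,400),interpolation=cv2.INTER_CUBIC)
B=cv2.resize(T["img"][130:170,275:320],(450,400),interpolation=cv2.INTER_CUBIC)
cv2.imwrite("pics/z1.png",np.hstack([A,B])); cv2.imwrite("pics/z2.png",T["img"])
E
```

```text
37.025 [ 0.4742 -0.3132  0.2562] yaw -58.64 F [-0.24  0.3  -1.29] M [ 0.012 -0.006  0.033] w 0.09174650846220996 [-0.586  0.228  1.71  -0.     1.205  0.437]
```

View pics/z1.png

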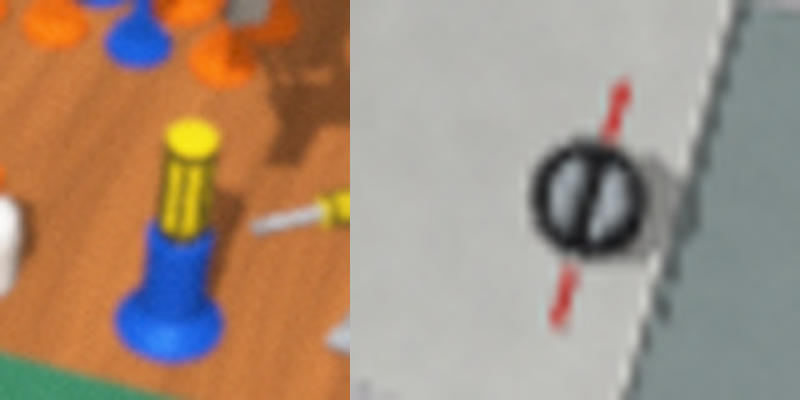

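View pics/z2.png

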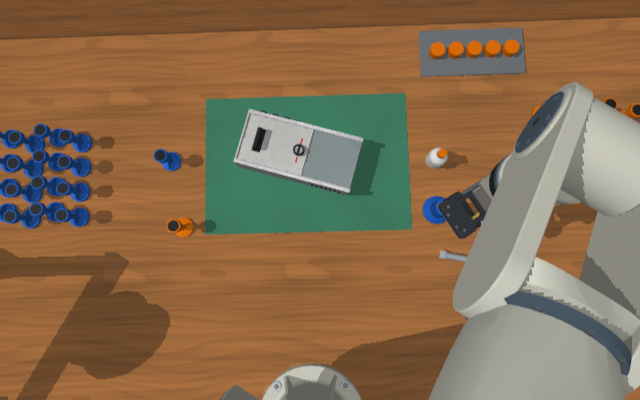

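The driver is upright in the stand, the cover is shut and locked, and the cups (168,160), (178,226) and bottle (437,157) are where they started. The gripper is clear of everything, so I'm handing in.

```bash
python3 -c "
from bench import bot
print(bot.sign_off())"
```

```text
the job is handed in; nothing more can be done
None
```

The whole job is done and handed in at about 37 s. I tightened the red screw, stood the driver back in its stand and slid the cover shut. Then I locked the cover screw and put the driver back again.

**Final checks:**
- **Red screw:** its slot was in line with the white marks after tightening, and the green and black slots looked unchanged. The shut cover now hides all three.
- **Cover screw:** its slot is in line with the red marks.
- **Cover:** after I let go of the rib, its edge was flush at the end stop, and it was still there after the screw was locked.
- **Driver:** it stands upright in the blue stand, with the gripper open and clear above it.
- **Cups and bottle:** both cups and the glue bottle are where they started.

**What disagreed or went differently:**
- **Cover travel:** the cover moved only about 102 mm, not 112 mm, because it started about 10 mm along. My last push loaded the stop to about 50 N at the wrist. That is under the 120 N wrist limit. The push came from the fingers, so I don't think the 40 N limit on the arm and gripper body applies, but I couldn't check that.
- **Look-alike drivers:** the two loose look-alikes, balanced on their blades, fell over by themselves early on. The arm never touched them.
- **Cameras:** the two views differed by 2–4 mm on the screw positions, so I aimed between them.
- **Turn angle:** both screws needed about 17–20° of turn beyond my estimate because the blade has play in the slot.

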